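# Clear the bench and energise the opened charger with the insulated hook

## Robot

A 6-joint arm with a two-finger parallel gripper is mounted at the origin on the work surface. World frame = base frame: x ahead of the robot, y to its left, z up, the work surface at z = 0. Lengths are in m, angles in degrees, forces in N, time in s.
With the tool pointing down it reaches from about 0.25 to 0.725 m from the base axis. Payload 9.7 kg.
Tool frame: the origin (TCP) lies midway between the tips of the shut fingers; the grasp point (between the pads) lies 19 mm behind it; x points along the fingers, y is the direction in which the jaws open and shut, and the axes are right-handed (so a half turn about x gives the same grasp; the last joint's range is limited). The gripper opens to 85 mm and grips with 20 to 120 N. Pads are 22 mm wide; open, the fingers measure 114 mm over their backs; the gripper's body (76 mm by 85 mm) begins 54 mm behind the grasp point. The pads swing forward as they close: fully open they stand 13 mm farther back than shut.
Start: joints at [-65.718, 4.979, 10.078, 95.1, 0, 90], TCP at [0.226, -0.501, 0.194] pointing down, gripper open.
Joint ranges: [-179.16, 179.16], [-48.56, 103.87], [-65.8, 70.77], [-126.05, 130.52], [-82.76, 87.17], [-180, 180]. Speed limits (degrees/s): [127.2, 127.2, 147.25, 180, 180, 180].

## Interface

Orientations are given as [roll, pitch, yaw] about the fixed x, y, z axes, in that order (R = Rz(yaw) Ry(pitch) Rx(roll)).
In Python, from workcell import bot, cams gives the robot as it stands.
- The arm moves only by the tool apply_moves, never from a script. Its argument "commands" is a list of rows, each a list of 5 numbers: the shift along the tool's x, y, z in m, then the turn about the tool's x in rad, then the opening, from -1 (shut) to 1 (fully open). In form: [[tx, ty, tz, roll, hand], ...]. A call has 1 to 12 rows; each row is the pose to reach, as a shift and turn from the pose measured when the call began, along the tool's axes at that moment; what a row does not reach only later rows make up. A row lasts 1/10 s, in which the tool goes at most 50 mm and 8.59 degrees, less where a joint would pass 70% of its speed; a pose out of reach is approached as far as the arm can. A call with a gripper value outside its range is refused whole. The fingers move at their own pace and stop on an object; "newtons" is the grip in N (left out, the last holds). Time passes only in rows, so rows that repeat a pose let the fingers close. It gives the time, the measured TCP pose, the force and the opening at its end, in the units of the state.
- bot.get_obs(): the state, without advancing time (a new reading comes with each control period).
- cams.camera(name): name is "side" or "top" or "wrist"; returns a dict with "frame" (420x560x3 uint8, blue, green, red), "depth" (420x560 float32, m along the optical axis (not along the pixel's ray), 0 where there is no reading), "camera_matrix" (3x3 intrinsics, pixels), "R" (3x3) and "t" (3): a world point X has camera coordinates R X + t; the wrist camera has in their place "mount" (4x4, takes a point from camera to tool coordinates, whose origin is the TCP and whose axes are the tool frame's). Camera axes: x right, y down, z forward; pixel columns grow to the right and rows downward; lengths in m; the calibration is good to about 2 mm. A picture is of the moment at which its call begins: read the wrist's pose just before it.
- bot.job_done(): hands the job in, once; it reports no verdict.
Trained networks look in the newest picture that a camera, given by its name, has taken for a name from the list of things; names that differ only in an ending like _2 or _b are one class to them, and where a whole thing is asked for, a point or a joint stands for the part that bears it (a point fixed in the world has none). Each returns a list of dicts, best first, with "confidence" (0 to 1); they miss things now and then, are a little off and sometimes report something else, mostly with a low value. They report only what shows in the picture. A call takes as long as a camera call.
- cams.spot_in(name, camera): "rect" ([left, top, right, bottom] in pixels, round what is visible of it).
The state is a dict: "time": time; "q": joint angles; "qd": joint speeds; "joint_efforts": joint torques, N m; "ee_pos": TCP position; "tcp_rot": TCP orientation; "wrist_force": force on the tool from outside, world axes, zero at the start; "torque": the same for the moment, N m; "opening": finger opening in m.
Only numpy, scipy, OpenCV 4.12 (cv2) and the standard library are available. Lean on these libraries where they do the work, as an engineer would, in place of code of your own. Each camera call takes 0.05 s, during which the arm holds its last target. There are 200 camera calls.

## Task

The opened charger is to go on soak test: first clear the loose board trays by stacking them all on the tray that holds the transformer, each turned half a turn from the one below so that it sits on the ledges and presses on nothing, and set both load faders level with their index pointers. Only then switch the isolator fully on with the insulated hook, reaching over the front wall so that neither gripper nor arm touches the charger, and lay the hook back in its rest as it was. Leave the battery, the screwdriver and the elbow where they are.

Things in the scene. Friction and masses are not known exactly. Their poses are not given: they have to be found in the camera images.
- base_tray: bottom of the stack: dark grey stack-nest tray, rim 150 x 60 mm (x by y), 70 mm high, 0.9 kg, holding a copper-and-steel transformer; loose on the bench. Origin at the centre of its underside, z up. Its top 20 mm is an upright rim band 60 mm wide outside; the walls taper in below. Feet reach 66 mm out at both ends: one in the middle of the +x end, two at the sides of the -x end
- base_tray_tag (a point): white label on the outside of the +x end (75 mm from the centre, 60 mm up). Inside each tray, 25 mm under the rim top, are light grey ledges: two at the sides of the label end, one in the middle of the other. A tray turned half a turn rests its feet on them, 45 mm above the tray below, with 6 mm play each way in x and 4 mm in y; the same way round it drops in and nests on the contents
- tray1: board tray: same dark grey stack-nest tray, feet and ledges as the base tray (150 x 60 x 70 mm, origin at the centre of its underside), 0.18 to 0.31 kg, with a green circuit board fixed in it under 22 mm high; loose on the bench. May be absent: three or four of these are there
- tray1_tag (a point): white label on the outside of this tray's +x end (75 mm from its centre, 60 mm up)
- tray2: board tray: same dark grey stack-nest tray, feet and ledges as the base tray (150 x 60 x 70 mm, origin at the centre of its underside), 0.18 to 0.31 kg, with a green circuit board fixed in it under 22 mm high; loose on the bench. May be absent: three or four of these are there
- tray2_tag (a point): white label on the outside of this tray's +x end (75 mm from its centre, 60 mm up)
- tray3: board tray: same dark grey stack-nest tray, feet and ledges as the base tray (150 x 60 x 70 mm, origin at the centre of its underside), 0.18 to 0.31 kg, with a green circuit board fixed in it under 22 mm high; loose on the bench. May be absent: three or four of these are there
- tray3_tag (a point): white label on the outside of this tray's +x end (75 mm from its centre, 60 mm up)
- tray4: board tray: same dark grey stack-nest tray, feet and ledges as the base tray (150 x 60 x 70 mm, origin at the centre of its underside), 0.18 to 0.31 kg, with a green circuit board fixed in it under 22 mm high; loose on the bench. May be absent: three or four of these are there
- tray4_tag (a point): white label on the outside of this tray's +x end (75 mm from its centre, 60 mm up)
- desk: dark grey load-control desk, 130 mm (x) by 200 mm (y), 45 mm high, fixed; origin at the centre of its underside. Two fader slots run along its y, 28 mm either side of the middle of its top
- fader1_top (a point): fader 1, the one nearer the robot (slot at x = -28 mm of the desk): centre of the top of its pale grey cap (26 mm in the desk's x, 16 mm along the slot, 36 mm tall, its top 82 mm above the bench). It slides along the slot from y = -60 to +60 mm of the desk, with friction of about 2 N, and stays where it is left
- pointer1: flat aluminium index pointer of fader 1, clipped on the desk top beside the slot on its +x side, 5 mm high, fixed. Origin on the slot's middle line at desk-top height, at the place it shows (its tip is 15 mm along its +x from there); axes as the desk's. The fader is set when the middle of its cap is level with the pointer along y
- fader2_top (a point): fader 2, the one farther from the robot (slot at x = 28 mm of the desk): centre of the top of its pale grey cap (26 mm in the desk's x, 16 mm along the slot, 36 mm tall, its top 82 mm above the bench). It slides along the slot from y = -60 to +60 mm of the desk, with friction of about 2 N, and stays where it is left
- pointer2: flat aluminium index pointer of fader 2, clipped on the desk top beside the slot on its +x side, 5 mm high, fixed. Origin on the slot's middle line at desk-top height, at the place it shows (its tip is 15 mm along its +x from there); axes as the desk's. The fader is set when the middle of its cap is level with the pointer along y
- charger: opened die-cast charger box, 240 mm (x) by 280 mm (y), 115 mm high, open on top, walls 6 mm (its lip stands out 6 mm more all round), fixed; origin at the centre of its underside. Its front wall, towards the robot, is at its -x
- isolator (a joint): isolator lever inside the charger, rad: 0 is off, leaning 0.5 rad to the front wall; 1.05 is fully on, leaning 0.55 rad away from it; it swings about the charger's y. Friction holds it where it is left; 1 to 2.5 N at the lever moves it
- isolator_tip (a point): tip of the black isolator lever: a paddle 26 mm wide (y), 8 mm thick, with a 14 mm round end, 50 mm from its pivot to this point. In the charger's frame the pivot is at (-40, 0, 36) mm and the inside of the front wall at x = -114 mm; between wall and lever it is empty down to the isolator block (top z = 34 mm, front edge x = -74 mm)
- hook: insulated hook, 0.22 kg: black square rubber grip 24 x 24 mm, 140 mm long along its x, origin at the middle of the grip (the centre of mass is about 7 mm ahead of it). From the grip a grey 12 mm rod runs on along +x to 130 mm from the origin and there bends straight down (its -z)
- hook_tip (a point): lower end of the hook's bent-down rod, 130 mm ahead of and 94 mm below the middle of the grip
- rest: plywood rest of the hook, base 160 x 64 mm (x by y), fixed; origin at the centre of its underside. Two uprights 10 mm thick, 48 mm either side of the middle along x, carry the grip in flared notches: saddle 106 mm up, 30 mm wide, flaring to 54 mm; prongs to 134 mm. The hook lies along its x, bent end beyond +x, tip down, origin 118 mm up
- battery: bystander: black tool battery pack with a yellow band, 115 x 75 x 66 mm; origin under its centre
- driver: bystander: screwdriver with a black handle, 200 mm long; origin at its middle
- elbow: bystander: black pipe elbow, 50 mm high; origin under its upright leg

How it is judged (in metres and radians):
On the way, in this order (a step that is already met when the one before it is completed fails the run):
1. every loose tray stands in the stack, turned half a turn from the one below and on its ledges, and both faders are level with their pointers, the isolator still off (horizontal distance between each of tray1, tray2, tray3, tray4 and base_tray below 0.02 m and angle between each of tray1, tray2, tray3, tray4's own z axis and vertical below 0.07 rad and ((z of tray1 in the frame of base_tray between 0.04 and 0.05 m and x of tray1_tag in the frame of base_tray below -0.05 m) or (z of tray1 in the frame of base_tray between 0.085 and 0.095 m and x of tray1_tag in the frame of base_tray above 0.05 m) or (z of tray1 in the frame of base_tray between 0.13 and 0.14 m and x of tray1_tag in the frame of base_tray below -0.05 m) or (z of tray1 in the frame of base_tray between 0.175 and 0.185 m and x of tray1_tag in the frame of base_tray above 0.05 m)) and ((z of tray2 in the frame of base_tray between 0.04 and 0.05 m and x of tray2_tag in the frame of base_tray below -0.05 m) or (z of tray2 in the frame of base_tray between 0.085 and 0.095 m and x of tray2_tag in the frame of base_tray above 0.05 m) or (z of tray2 in the frame of base_tray between 0.13 and 0.14 m and x of tray2_tag in the frame of base_tray below -0.05 m) or (z of tray2 in the frame of base_tray between 0.175 and 0.185 m and x of tray2_tag in the frame of base_tray above 0.05 m)) and ((z of tray3 in the frame of base_tray between 0.04 and 0.05 m and x of tray3_tag in the frame of base_tray below -0.05 m) or (z of tray3 in the frame of base_tray between 0.085 and 0.095 m and x of tray3_tag in the frame of base_tray above 0.05 m) or (z of tray3 in the frame of base_tray between 0.13 and 0.14 m and x of tray3_tag in the frame of base_tray below -0.05 m) or (z of tray3 in the frame of base_tray between 0.175 and 0.185 m and x of tray3_tag in the frame of base_tray above 0.05 m)) and ((z of tray4 in the frame of base_tray between 0.04 and 0.05 m and x of tray4_tag in the frame of base_tray below -0.05 m) or (z of tray4 in the frame of base_tray between 0.085 and 0.095 m and x of tray4_tag in the frame of base_tray above 0.05 m) or (z of tray4 in the frame of base_tray between 0.13 and 0.14 m and x of tray4_tag in the frame of base_tray below -0.05 m) or (z of tray4 in the frame of base_tray between 0.175 and 0.185 m and x of tray4_tag in the frame of base_tray above 0.05 m)) and y of fader1_top in the frame of pointer1 between -0.005 and 0.005 m and y of fader2_top in the frame of pointer2 between -0.005 and 0.005 m and value of joint isolator below 0.5 rad), for 0.2 s.
2. the isolator is fully on, thrown with the hook (value of joint isolator above 0.9 rad and distance between hook_tip and isolator_tip below 0.07 m), for 0.1 s.
3. the hook lies in its rest again (z of hook in the frame of rest between 0.11 and 0.128 m and horizontal distance between hook and rest below 0.035 m and x of hook_tip in the frame of rest above 0.08 m and z of hook_tip in the frame of rest below 0.05 m and linear speed of hook below 0.03 m/s), for 0.2 s.
At the end, for the whole second after the job is handed in: All loose trays in one upright stack on the base tray: 45 mm +-5 per layer, within 20 mm of its middle, each turned half a turn from the one below. Both faders within 5 mm of their pointers. Isolator above 0.9 rad. Hook in its rest as it was, within 35 mm of the middle. All at rest (all of step 3 and horizontal distance between each of tray1, tray2, tray3, tray4 and base_tray below 0.02 m and angle between each of tray1, tray2, tray3, tray4's own z axis and vertical below 0.07 rad and ((z of tray1 in the frame of base_tray between 0.04 and 0.05 m and x of tray1_tag in the frame of base_tray below -0.05 m) or (z of tray1 in the frame of base_tray between 0.085 and 0.095 m and x of tray1_tag in the frame of base_tray above 0.05 m) or (z of tray1 in the frame of base_tray between 0.13 and 0.14 m and x of tray1_tag in the frame of base_tray below -0.05 m) or (z of tray1 in the frame of base_tray between 0.175 and 0.185 m and x of tray1_tag in the frame of base_tray above 0.05 m)) and ((z of tray2 in the frame of base_tray between 0.04 and 0.05 m and x of tray2_tag in the frame of base_tray below -0.05 m) or (z of tray2 in the frame of base_tray between 0.085 and 0.095 m and x of tray2_tag in the frame of base_tray above 0.05 m) or (z of tray2 in the frame of base_tray between 0.13 and 0.14 m and x of tray2_tag in the frame of base_tray below -0.05 m) or (z of tray2 in the frame of base_tray between 0.175 and 0.185 m and x of tray2_tag in the frame of base_tray above 0.05 m)) and ((z of tray3 in the frame of base_tray between 0.04 and 0.05 m and x of tray3_tag in the frame of base_tray below -0.05 m) or (z of tray3 in the frame of base_tray between 0.085 and 0.095 m and x of tray3_tag in the frame of base_tray above 0.05 m) or (z of tray3 in the frame of base_tray between 0.13 and 0.14 m and x of tray3_tag in the frame of base_tray below -0.05 m) or (z of tray3 in the frame of base_tray between 0.175 and 0.185 m and x of tray3_tag in the frame of base_tray above 0.05 m)) and ((z of tray4 in the frame of base_tray between 0.04 and 0.05 m and x of tray4_tag in the frame of base_tray below -0.05 m) or (z of tray4 in the frame of base_tray between 0.085 and 0.095 m and x of tray4_tag in the frame of base_tray above 0.05 m) or (z of tray4 in the frame of base_tray between 0.13 and 0.14 m and x of tray4_tag in the frame of base_tray below -0.05 m) or (z of tray4 in the frame of base_tray between 0.175 and 0.185 m and x of tray4_tag in the frame of base_tray above 0.05 m)) and linear speed of each of tray1, tray2, tray3, tray4 below 0.03 m/s and y of fader1_top in the frame of pointer1 between -0.005 and 0.005 m and y of fader2_top in the frame of pointer2 between -0.005 and 0.005 m and value of joint isolator above 0.9 rad); the robot touches nothing.
It fails at once if the gripper or arm touches the charger or its isolator (contact force between any of the fingers, the arm and charger above 1 N).
It fails at once if the battery is moved more than 30 mm (distance of battery from where it was at the start of the episode above 0.03 m).
It fails at once if the screwdriver is moved more than 30 mm (distance of driver from where it was at the start of the episode above 0.03 m).
It fails at once if the elbow is moved more than 30 mm (distance of elbow from where it was at the start of the episode above 0.03 m).
Of tray1, tray2, tray3, tray4 only 3 to 4 are there at a start; the rules pass over those that are not, and their reading is None.
Once in a run the grip may slacken for a moment while it holds something.
It also fails if it takes over 210 s, if anything falls off the work surface, if the arm or the gripper's body presses on something with over 40 N, if the wrist force passes 120 N, or if a joint passes its speed limit or range.

## Working session

There is one attempt and no reset: what is moved stays moved. The work goes in short steps, Python scripts to look and compute and a tool call to move; the robot and the scene stay as the last step left them, time stands still between calls to the robot, and variables do not carry over. Pictures are saved under pics/ and viewed, about 12 in all and at most 16, crops included, and the job is handed in when it is done.

Besides the shell and the picture viewer there is one more tool, called after "Call:" by a JSON object that holds its "method" and its "body", one argument or row to a line. apply_moves: Moves the arm, as the interface text tells. Its arguments: {"type":"object","properties":{"commands":{"type":"array"},"newtons":{"type":"number"}},"required":["commands"]}

```bash
ls; mkdir -p pics
cat > h.py <<'E'
import numpy as np, cv2
from scipy.spatial.transform import Rotation as Ro
from workcell import bot, cams
def tool():
    o=bot.get_obs(); T=np.eye(4); T[:3,:3]=Ro.from_euler('xyz',o['tcp_rot'],degrees=True).as_matrix(); T[:3,3]=o['ee_pos']; return o,T
def shot(name):
    o,T=tool(); c=cams.camera(name)
    if name=='wrist': W=T@c['mount']
    else:
        W=np.eye(4); W[:3,:3]=c['R'].T; W[:3,3]=-c['R'].T@c['t']
    d=c['depth']; K=c['camera_matrix']; v,u=np.mgrid[:d.shape[0],:d.shape[1]]
    P=np.stack([(u-K[0,2])/K[0,0]*d,(v-K[1,2])/K[1,1]*d,d],-1)@W[:3,:3].T+W[:3,3]
    P[d==0]=np.nan
    return c['frame'],P,W,K
def proj(p,W,K):
    q=np.linalg.inv(W)@np.append(p,1); return (K@q[:3])[:2]/q[2]
E
python3 - <<'E'
from h import *
o,T=tool(); print(o)
for n in ['top','side','wrist']:
    f,P,W,K=shot(n); cv2.imwrite(f'pics/{n}0.png',f); np.savez(f'pics/{n}0.npz',f=f,P=P,W=W,K=K)
    print(n,W.round(3).tolist(),K.tolist())
    if n=='wrist':continue
    for t in ['base_tray','base_tray_tag','tray1','tray1_tag','desk','fader1_top','pointer1','fader2_top','pointer2','charger','isolator','isolator_tip','hook','hook_tip','rest','battery','driver','elbow']:
        for r in cams.spot_in(t,n)[:6]:
            l,tp,R,b=r['rect']; p=P[int((tp+b)/2),int((l+R)/2)]
            print(t,round(r['confidence'],2),np.round(r['rect']).tolist(),p.round(3).tolist())
E
```

```text
pics
{'time': 0.0, 'q': array([-6.57196897e+01,  5.01287062e+00,  1.00345996e+01,  9.51000296e+01,
       -4.54496495e-04,  9.00023383e+01]), 'qd': array([-0.06098833, -0.04925271, -0.01647271,  0.053416  ,  0.06383234,
       -0.11929103]), 'joint_efforts': array([-2.11902698e-03, -5.20403802e+01,  4.64783335e+01,  1.71185372e-02,
       -1.11499257e-04, -6.74943621e-06]), 'ee_pos': array([ 0.22604297, -0.50109496,  0.19356742]), 'tcp_rot': array([-89.66509205,  89.92169802, 114.61288021]), 'wrist_force': array([-0.13293921,  0.12815814,  0.61647283]), 'torque': array([0.00542611, 0.01163936, 0.02501536]), 'opening': 0.08525770636569706}
top [[-0.017, -0.977, 0.211, 0.229], [-1.0, 0.017, 0.002, -0.002], [-0.005, -0.211, -0.978, 1.414], [0.0, 0.0, 0.0, 1.0]] [[472.79499357746937, 0.0, 279.6446319393131], [0.0, 472.79499357746937, 211.18675988403024], [0.0, 0.0, 1.0]]
base_tray 0.86 [130.0, 215.0, 162.0, 271.0] [0.437, 0.395, 0.036]
base_tray 0.59 [360.0, 241.0, 369.0, 253.0] [0.408, -0.236, 0.084]
base_tray 0.34 [360.0, 222.0, 367.0, 231.0] [0.468, -0.237, 0.081]
base_tray 0.34 [341.
[... 2829 characters left out ...]
 178.0] [0.553, -0.652, -0.001]
hook_tip 0.82 [282.0, 157.0, 329.0, 178.0] [0.548, -0.65, 0.0]
rest 0.8 [290.0, 161.0, 331.0, 189.0] [0.505, -0.565, -0.0]
rest 0.73 [190.0, 262.0, 243.0, 290.0] [0.609, 0.325, 0.063]
battery 0.73 [172.0, 309.0, 223.0, 359.0] [0.565, 0.54, 0.066]
driver 0.61 [332.0, 196.0, 345.0, 211.0] [0.332, -0.288, 0.019]
elbow 0.51 [314.0, 277.0, 340.0, 295.0] [0.293, 0.243, 0.029]
elbow 0.42 [263.0, 247.0, 314.0, 277.0] [0.431, 0.168, 0.037]
wrist [[0.412, -0.872, -0.264, 0.293], [-0.911, -0.395, -0.118, -0.47], [-0.001, 0.289, -0.957, 0.373], [0.0, 0.0, 0.0, 1.0]] [[356.1267667501243, 0.0, 279.3938992124183], [0.0, 356.1267667501243, 213.2702387487127], [0.0, 0.0, 1.0]]
```

Run:
```python
import cv2
f=cv2.imread('pics/top0.png'); cv2.imwrite('pics/a1.png',cv2.resize(f[90:310,80:480],None,fx=2,fy=2,interpolation=cv2.INTER_CUBIC))
f=cv2.imread('pics/side0.png'); cv2.imwrite('pics/a2.png',cv2.resize(f[150:370,150:370],None,fx=2.7,fy=2.7,interpolation=cv2.INTER_CUBIC))
```

```text
(no output)
```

View pics/a1.png

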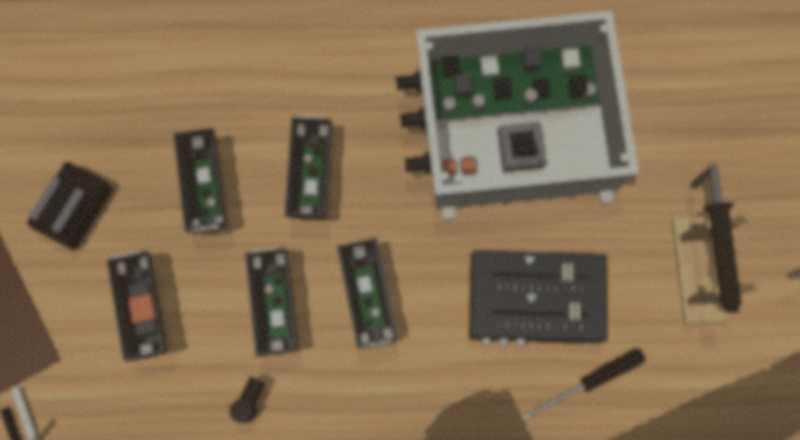

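View pics/a2.png

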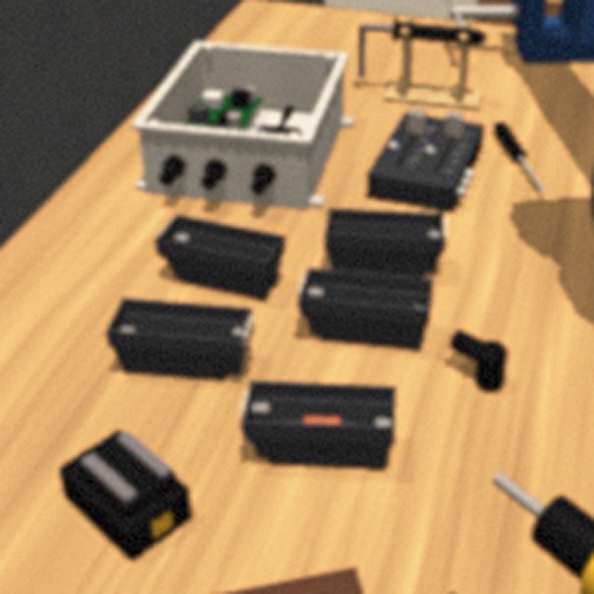

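```bash
cat >> h.py <<'E'
def rims(P,zlo,zhi,xr,yr,kmin=30):
    "rects of tray rims: list of (center, yaw deg of long axis in -90..90, size)"
    m=(P[...,2]>zlo)&(P[...,2]<zhi)&(P[...,0]>xr[0])&(P[...,0]<xr[1])&(P[...,1]>yr[0])&(P[...,1]<yr[1])
    Q=P[m][:,:2]; S=1000
    g=np.zeros((900,1400),np.uint8); ij=np.round(Q*S).astype(int)+[0,700]
    g[ij[:,0],ij[:,1]]=255; g=cv2.dilate(g,np.ones((9,9)))
    n,lab,st,_=cv2.connectedComponentsWithStats(g)
    out=[]
    for k in range(1,n):
        q=Q[lab[ij[:,0],ij[:,1]]==k]
        if len(q)<kmin: continue
        c,s,a=cv2.minAreaRect((q*S).astype(np.float32))
        if s[0]<s[1]: a+=90; s=s[::-1]
        a=(a+90)%180-90
        out.append((np.array(c)/S,a,np.round(s,1),len(q),round(float(np.median(P[m][lab[ij[:,0],ij[:,1]]==k][:,2])),4)))
    return out
def go(p,yaw=None):
    "row numbers for TCP at p with long (tool z) axis at yaw deg"
    o,T=tool(); d=T[:3,:3].T@(np.array(p)-T[:3,3])
    z=T[:3,2]; r=0
    if yaw is not None:
        cur=np.degrees(np.arctan2(z[1],z[0])); dy=(yaw-cur+90)%180-90
        r=-np.radians(dy) # tool x is down
    print('row',d.round(4).tolist(),'roll',round(r,4)); return d,r
E
python3 - <<'E'
from h import *
for n in ['top','side']:
    z=np.load(f'pics/{n}0.npz')
    for r in rims(z['P'],.06,.078,(.3,.75),(-.02,.48)): print(n,r)
o,T=tool();print(T.round(3))
E
```

```text
top (array([0.43557697, 0.38283221]), 12.279648780822754, array([154.5,  61.8]), 291, 0.0692)
top (array([0.43780753, 0.18824982]), 6.642176628112793, array([153.4,  61. ]), 233, 0.0698)
top (array([0.44685669, 0.04983392]), 10.709866523742676, array([154.5,  59.8]), 193, 0.0703)
top (array([0.62049585, 0.29653845]), 8.273375511169434, array([155.5,  60.9]), 258, 0.0695)
top (array([0.63843176, 0.13545554]), -3.4715576171875, array([154.5,  60.7]), 224, 0.0698)
top (array([0.58884613, 0.47683798]), -23.5947265625, array([37.8, 16.9]), 58, 0.0681)
top (array([ 0.7079776 , -0.01126926]), -0.9480133056640625, array([19.2, 15. ]), 34, 0.0658)
side (array([0.43322192, 0.38325015]), 12.892352104187012, array([151.6,  65.6]), 394, 0.0659)
side (array([0.43508255, 0.18853174]), 6.491870880126953, array([152.9,  65.5]), 300, 0.0658)
side (array([0.44463354, 0.04865805]), 11.518875122070312, array([151.6,  68.5]), 254, 0.0657)
side (array([0.61803497, 0.29675598]), 7.026204586029053, array([155.3,  67.5]), 332, 0.0658)
side (array([0.63640192, 0.1350061 ]), -2.95556640625, array([156.7,  66.3]), 261, 0.0658)
side (array([0.59177832, 0.47799219]), -27.393821716308594, array([29. , 14.6]), 34, 0.0676)
[[-0.     0.411 -0.912  0.226]
 [-0.    -0.912 -0.411 -0.501]
 [-1.     0.     0.     0.194]
 [ 0.     0.     0.     1.   ]]
```

Run:
```python
from h import *
go((.43,-.2,.25),0)
z=np.load('pics/top0.npz'); P=z['P']
m=(abs(P[...,2]-.046)<.006)&(abs(P[...,0]-.44)<.09)&(abs(P[...,1]+.2)<.14)
print(cv2.minAreaRect((P[m][:,:2]*1000).astype(np.float32)))
```

```text
row [-0.0557, -0.1909, -0.3097] roll 0.4237
((441.84857177734375, -201.56134033203125), (200.3888397216797, 130.90301513671875), 87.32363891601562)
```

Call:
{"method": "apply_moves", "body": {
  "commands": [
    [-0.056,0,0,0.1,1],
    [-0.056,-0.191,-0.31,0.47,1],
    [-0.056,-0.191,-0.31,0.47,1],
    [-0.056,-0.191,-0.31,0.47,1],
    [-0.056,-0.191,-0.31,0.47,1],
    [-0.056,-0.191,-0.31,0.47,1],
    [-0.056,-0.191,-0.31,0.47,1],
    [-0.056,-0.191,-0.31,0.47,1],
    [-0.056,-0.191,-0.31,0.47,1],
    [-0.056,-0.191,-0.31,0.47,1],
    [-0.056,-0.191,-0.31,0.47,1],
    [-0.056,-0.191,-0.31,0.47,1]
  ]
}}

```text
time: 3.15
ee_pos: [0.4298, -0.2005, 0.2503]
tcp_rot: [61.3, 90.0, -121.4]
wrist_force: [-0.3, 0.2, 0.5]
opening: 0.0857
```

Run:
```python
from h import *
o,T=tool();print(o['ee_pos'],T.round(3)[:3,:3].tolist())
f,P,W,K=shot('wrist'); cv2.imwrite('pics/w1.png',f); np.savez('pics/w1.npz',f=f,P=P,W=W,K=K)
for t in ['fader1_top','fader2_top','pointer1','pointer2','desk']:
    for r in cams.spot_in(t,'wrist')[:4]:
        l,tp,R,b=r['rect']; print(t,round(r['confidence'],2),np.round(r['rect']).tolist(),P[int((tp+b)/2),int((l+R)/2)].round(4).tolist())
Z=P[...,2]
m=(abs(Z-.045)<.006)&(abs(P[...,0]-.44)<.09)&(abs(P[...,1]+.2)<.14)
print(cv2.minAreaRect((P[m][:,:2]*1000).astype(np.float32)))
m=((Z>.076)&(Z<.09)&(abs(P[...,0]-.44)<.065)&(abs(P[...,1]+.2)<.1)).astype(np.uint8)
n,l,s,c=cv2.connectedComponentsWithStats(m)
for k in range(1,n):
    if s[k,4]>30: print(s[k],cv2.minAreaRect((P[l==k][:,:2]*1000).astype(np.float32)),np.median(P[l==k],0))
```

```text
[ 0.4297691  -0.20048037  0.25031258] [[-0.0, -0.047, -0.999], [-0.0, -0.999, 0.047], [-1.0, 0.0, 0.0]]
fader1_top 0.66 [314.0, 180.0, 335.0, 212.0] [0.4136, -0.2438, 0.0818]
fader2_top 0.71 [307.0, 128.0, 328.0, 154.0] [0.4693, -0.2376, 0.0823]
pointer1 0.67 [261.0, 114.0, 275.0, 124.0] [0.4899, -0.1897, 0.0496]
pointer1 0.37 [77.0, 0.0, 395.0, 54.0] [0.5864, -0.1586, -0.0004]
pointer2 0.67 [261.0, 114.0, 275.0, 124.0] [0.4899, -0.1897, 0.0496]
pointer2 0.37 [77.0, 0.0, 395.0, 54.0] [0.5864, -0.1586, -0.0004]
desk 0.71 [183.0, 103.0, 375.0, 224.0] [0.4431, -0.1999, 0.0445]
((440.5220031738281, -201.2939453125), (200.4173126220703, 129.12832641601562), 87.35478210449219)
[309 129  17  28 446] ((466.9134826660156, -237.99093627929688), (15.848861694335938, 25.402606964111328), 88.5328598022461) [ 0.46732128 -0.23758449  0.08139012]
[317 186  17  27 396] ((410.3505859375, -244.74945068359375), (16.02542495727539, 27.617767333984375), 86.3310546875) [ 0.41143805 -0.24462579  0.08134718]
```

View pics/w1.png

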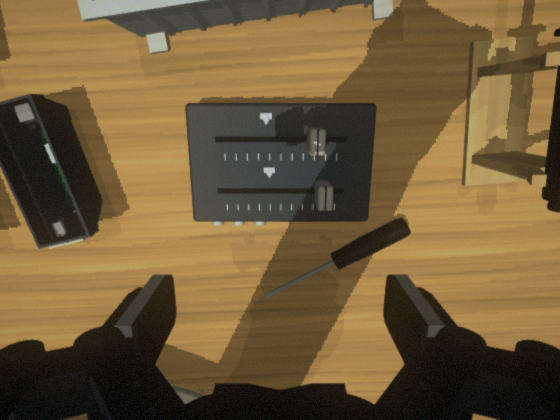

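Run:
```python
from h import *
z=np.load('pics/w1.npz'); P=z['P'];f=z['f']
g=cv2.cvtColor(f,cv2.COLOR_BGR2GRAY)
R=Ro.from_euler('z',-2.65,degrees=True).as_matrix()[:2,:2]
def desk(p): return R.T@(p-np.array([.4405,-.2013]))
m=((g>130)&(abs(P[...,2]-.05)<.006)).astype(np.uint8); m[:100]=0; m[200:]=0; m[:,:225]=0; m[:,345:]=0
n,l,s,c=cv2.connectedComponentsWithStats(m)
for k in range(1,n):
    if s[k,4]>20:
        q=P[l==k][:,:2]; d=np.array([desk(x) for x in q]); tip=d[d[:,0]<d[:,0].min()+.003]
        print(s[k],'desk mid',((d.max(0)+d.min(0))/2).round(4),'mean',d.mean(0).round(4),'tip',tip.mean(0).round(4))
for p in [(.4669,-.2380),(.4104,-.2447)]: print(desk(np.array(p)))
print('T1',[(R@np.array([x,y])+[.4405,-.2013]).round(4) for x,y in [(-.028,0),(.028,0)]])
```

```text
[260 113  12  11  96] desk mid [0.0497 0.0154] mean [0.051  0.0154] tip [0.0459 0.0155]
[264 167  11  11  83] desk mid [-0.0065  0.0122] mean [-0.005   0.0123] tip [-0.0107  0.0123]
[ 0.02806858 -0.03544016]
[-0.02806122 -0.04474525]
T1 [array([ 0.4125, -0.2   ]), array([ 0.4685, -0.2026])]
```

Call:
{"method": "apply_moves", "body": {
  "commands": [
    [0.05,0.045,0.017,0,1],
    [0.1,0.045,0.017,0,1],
    [0.15,0.045,0.017,0,1],
    [0.196,0.045,0.017,0,1],
    [0.196,0.045,0.017,0,1],
    [0.196,0.045,0.017,0,-1],
    [0.196,0.045,0.017,0,-1],
    [0.196,0.045,0.017,0,-1],
    [0.196,0.045,0.017,0,-1],
    [0.196,0.045,0.017,0,-1],
    [0.196,0.045,0.017,0,-1],
    [0.196,0.045,0.017,0,-1]
  ],
  "newtons": 30
}}

```text
time: 4.65
ee_pos: [0.4109, -0.2445, 0.0545]
tcp_rot: [151.6, 90.0, -31.1]
wrist_force: [-0.1, -0.7, 0.1]
opening: -0.0
```

Run:
```python
from h import *
o,T=tool();print(o['ee_pos'],T.round(3)[:3,:3].tolist(),o['opening'])
f,P,W,K=shot('wrist'); cv2.imwrite('pics/w2.png',f); np.savez('pics/w2.npz',f=f,P=P,W=W,K=K)
Z=P[...,2]
f2,P2,W2,K2=shot('top'); cv2.imwrite('pics/t2.png',f2)
```

```text
[ 0.41093236 -0.24447546  0.05454775] [[0.0, -0.047, -0.999], [-0.0, -0.999, 0.047], [-1.0, 0.0, -0.0]] -2.487328598876303e-05
```

View pics/w2.png

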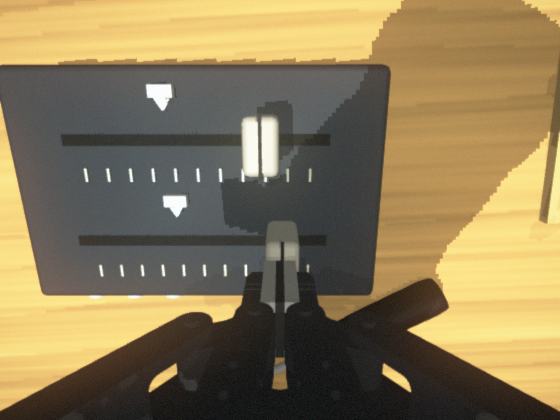

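Run:
```python
from h import *
z=np.load('pics/w2.npz');P=z['P']
for v in range(215,330,8): print(v,[ '%.3f,%.3f,%.3f'%tuple(P[v,u]) for u in (262,270,276,282,288,294,302)])
print(P[150,262],P[150,250])
```

```text
215 ['0.426,-0.235,0.044', '0.426,-0.239,0.043', '0.426,-0.243,0.044', '0.426,-0.246,0.044', '0.425,-0.249,0.044', '0.425,-0.253,0.044', '0.425,-0.257,0.044']
223 ['0.422,-0.235,0.045', '0.424,-0.239,0.052', '0.424,-0.243,0.053', '0.424,-0.246,0.053', '0.423,-0.249,0.052', '0.422,-0.252,0.050', '0.420,-0.257,0.045']
231 ['0.417,-0.234,0.044', '0.424,-0.240,0.065', '0.424,-0.243,0.066', '0.423,-0.246,0.065', '0.423,-0.249,0.065', '0.423,-0.252,0.064', '0.415,-0.257,0.043']
239 ['0.412,-0.234,0.044', '0.424,-0.240,0.076', '0.424,-0.243,0.077', '0.424,-0.246,0.076', '0.424,-0.248,0.077', '0.423,-0.251,0.076', '0.411,-0.257,0.044']
247 ['0.407,-0.234,0.044', '0.422,-0.240,0.081', '0.421,-0.243,0.080', '0.422,-0.245,0.082', '0.421,-0.248,0.081', '0.421,-0.251,0.082', '0.405,-0.256,0.043']
255 ['0.402,-0.233,0.043', '0.418,-0.240,0.081', '0.418,-0.243,0.082', '0.418,-0.245,0.082', '0.417,-0.248,0.081', '0.417,-0.251,0.081', '0.401,-0.256,0.044']
263 ['0.397,-0.233,0.045', '0.421,-0.240,0.098', '0.421,-0.243,0.097', '0.421,-0.245,0.097', '0.421,-0.248,0.097', '0.421,-0.250,0.097', '0.396,-0
[... 660 characters left out ...]
,-0.239,0.129', '0.421,-0.241,0.129', '0.421,-0.243,0.128', '0.420,-0.245,0.127', '0.420,-0.247,0.127', '0.421,-0.249,0.130', '0.422,-0.252,0.130']
311 ['0.422,-0.239,0.135', '0.422,-0.241,0.136', '0.418,-0.243,0.128', '0.418,-0.245,0.129', '0.422,-0.247,0.136', '0.422,-0.249,0.136', '0.423,-0.251,0.138']
319 ['0.422,-0.239,0.139', '0.422,-0.241,0.140', '0.415,-0.243,0.128', '0.414,-0.245,0.127', '0.422,-0.247,0.139', '0.422,-0.249,0.140', '0.422,-0.251,0.140']
327 ['0.422,-0.239,0.144', '0.422,-0.242,0.144', '0.412,-0.243,0.128', '0.412,-0.245,0.129', '0.421,-0.247,0.142', '0.422,-0.249,0.143', '0.422,-0.251,0.144']
[ 0.46613302 -0.23898295  0.08198049] [ 0.46629598 -0.23388223  0.08136198]
```

Run:
```python
from h import *
z=np.load('pics/w1.npz');P=z['P'];T=np.array([.4298,-.2005,.2503])
for v in range(270,345,8): print(v,[ '%.3f,%.3f,%.3f'%tuple(P[v,u]-T) for u in (125,135,145,155,165,173,388,400,420)])
print('TCP px',proj(T,z['W'],z['K']))
z=np.load('pics/w2.npz');print('TCP px',proj(np.array([.4109,-.2445,.0545]),z['W'],z['K']))
o=bot.get_obs();print(o['opening'],o['time'],o['wrist_force'])
```

```text
270 ['-0.127,0.212,-0.252', '-0.126,0.198,-0.250', '-0.128,0.185,-0.252', '-0.128,0.172,-0.251', '-0.129,0.158,-0.251', '-0.129,0.148,-0.252', '-0.142,-0.137,-0.251', '-0.143,-0.152,-0.251', '-0.144,-0.179,-0.250']
278 ['-0.137,0.213,-0.250', '-0.138,0.200,-0.250', '-0.139,0.187,-0.252', '0.012,0.047,0.056', '0.012,0.044,0.056', '-0.141,0.149,-0.251', '0.005,-0.043,0.051', '0.008,-0.045,0.057', '-0.156,-0.180,-0.251']
286 ['-0.149,0.215,-0.251', '-0.150,0.201,-0.250', '0.012,0.049,0.062', '0.012,0.045,0.063', '0.011,0.043,0.060', '0.005,0.043,0.050', '0.003,-0.042,0.052', '0.008,-0.044,0.062', '-0.169,-0.181,-0.253']
294 ['-0.162,0.218,-0.252', '0.008,0.054,0.061', '0.012,0.047,0.068', '0.012,0.044,0.068', '0.008,0.043,0.061', '0.003,0.043,0.052', '0.000,-0.042,0.055', '0.007,-0.043,0.066', '0.008,-0.049,0.068']
302 ['0.008,0.055,0.066', '0.012,0.049,0.073', '0.012,0.045,0.074', '0.010,0.043,0.070', '0.004,0.043,0.060', '-0.001,0.044,0.052', '-0.003,-0.042,0.055', '0.004,-0.043,0.066', '0.008,-0.047,0.073']
310 ['0.008,0.053,0.072', '0.013,0.046,0.079', '0.012,0.043,0.078', '0.008,0.
[... 360 characters left out ...]
7', '0.009,0.043,0.082', '0.003,0.043,0.073', '-0.003,0.043,0.064', '-0.010,0.044,0.055', '-0.012,-0.041,0.058', '-0.004,-0.042,0.069', '0.007,-0.042,0.086']
334 ['0.010,0.046,0.088', '0.009,0.044,0.086', '0.005,0.043,0.081', '0.000,0.043,0.074', '-0.006,0.044,0.065', '-0.227,0.161,-0.250', '-0.241,-0.141,-0.252', '-0.007,-0.042,0.070', '0.004,-0.042,0.085']
342 ['0.013,0.042,0.096', '0.006,0.044,0.086', '0.003,0.043,0.083', '-0.003,0.044,0.074', '-0.010,0.044,0.065', '-0.240,0.163,-0.251', '-0.254,-0.141,-0.251', '-0.009,-0.041,0.071', '0.002,-0.042,0.086']
TCP px [280.76987488 246.53214682]
TCP px [280.7837504  246.61502153]
0.00011914205758604106 4.75 [ 0.56724795 -1.23351978  0.91020461]
```

Call:
{"method": "apply_moves", "body": {
  "commands": [
    [0,0,0,0,1],
    [0,0,0,0,1],
    [0,0,0,0,1],
    [0,0,0,0,1],
    [0.01,0,0,0,1],
    [0.02,0,0,0,1],
    [0.02,0,0,0,1],
    [0.02,0,0,0,-1],
    [0.02,0,0,0,-1],
    [0.02,0,0,0,-1],
    [0.02,0,0,0,-1],
    [0.02,0,0,0,-1]
  ]
}}

```text
time: 5.95
ee_pos: [0.411, -0.2446, 0.0347]
tcp_rot: [142.7, 90.0, -40.0]
wrist_force: [-2.0, 1.6, 2.8]
opening: 0.015
```

Run:
```python
from h import *
o,T=tool();print(o['ee_pos'],o['opening'],o['wrist_force'])
f,P,W,K=shot('wrist'); np.savez('pics/w3.npz',f=f,P=P,W=W,K=K); cv2.imwrite('pics/w3.png',f)
for v in range(223,320,8): print(v,[ '%.3f,%.3f,%.3f'%tuple(P[v,u]) for u in (254,262,270,282,294,302,310)])
```

```text
[ 0.41097941 -0.24459246  0.03471778] 0.014955067292019333 [-1.99594286  1.61525062  2.78043905]
223 ['0.428,-0.232,0.043', '0.428,-0.236,0.045', '0.428,-0.240,0.045', '0.427,-0.246,0.044', '0.427,-0.252,0.044', '0.427,-0.256,0.044', '0.427,-0.260,0.043']
231 ['0.424,-0.232,0.045', '0.423,-0.236,0.043', '0.423,-0.240,0.044', '0.423,-0.246,0.044', '0.423,-0.252,0.044', '0.423,-0.256,0.045', '0.422,-0.260,0.044']
239 ['0.420,-0.231,0.045', '0.420,-0.235,0.045', '0.424,-0.240,0.056', '0.424,-0.246,0.056', '0.423,-0.251,0.055', '0.418,-0.256,0.044', '0.418,-0.260,0.044']
247 ['0.416,-0.231,0.045', '0.415,-0.235,0.044', '0.424,-0.240,0.067', '0.424,-0.246,0.067', '0.422,-0.251,0.064', '0.414,-0.256,0.044', '0.414,-0.260,0.044']
255 ['0.411,-0.231,0.044', '0.422,-0.237,0.071', '0.424,-0.241,0.075', '0.424,-0.246,0.076', '0.423,-0.251,0.074', '0.411,-0.255,0.046', '0.409,-0.260,0.044']
263 ['0.422,-0.234,0.078', '0.422,-0.237,0.080', '0.423,-0.241,0.081', '0.423,-0.245,0.081', '0.422,-0.250,0.080', '0.421,-0.254,0.077', '0.420,-0.257,0.077']
271 ['0.421,-0.234,0.084', '0.419,-0.237,0.080', 
[... 366 characters left out ...]
12,-0.250,0.081', '0.421,-0.252,0.099', '0.421,-0.255,0.099']
295 ['0.421,-0.235,0.103', '0.408,-0.236,0.081', '0.409,-0.240,0.082', '0.408,-0.245,0.081', '0.408,-0.250,0.082', '0.421,-0.252,0.103', '0.420,-0.255,0.103']
303 ['0.420,-0.236,0.107', '0.404,-0.236,0.080', '0.405,-0.240,0.082', '0.404,-0.245,0.081', '0.404,-0.250,0.081', '0.420,-0.252,0.108', '0.420,-0.255,0.108']
311 ['0.418,-0.236,0.109', '0.400,-0.236,0.079', '0.402,-0.240,0.083', '0.401,-0.244,0.082', '0.401,-0.250,0.082', '0.417,-0.252,0.108', '0.421,-0.254,0.115']
319 ['0.415,-0.235,0.108', '0.344,-0.229,0.000', '0.344,-0.234,-0.000', '0.343,-0.242,-0.001', '0.342,-0.251,-0.001', '0.413,-0.252,0.107', '0.421,-0.254,0.119']
```

Call:
{"method": "apply_moves", "body": {
  "commands": [
    [0,-0.015,0,0,-1],
    [0,-0.03,0,0,-1],
    [0,-0.045,0,0,-1],
    [0,-0.057,0,0,-1],
    [0,-0.057,0,0,-1],
    [0,-0.057,0,0,-1],
    [0,-0.057,0,0,1],
    [0,-0.057,0,0,1],
    [0,-0.057,0,0,1],
    [-0.03,-0.057,0,0,1],
    [-0.06,-0.057,0,0,1],
    [-0.06,-0.057,0,0,1]
  ]
}}

```text
time: 7.2
ee_pos: [0.4153, -0.1887, 0.0985]
tcp_rot: [156.7, 89.7, -26.0]
wrist_force: [0.3, 0.4, -0.6]
opening: 0.0852
```

```bash
cat >> h.py <<'E'
def caps(P):
    Z=P[...,2]; R=Ro.from_euler('z',-2.65,degrees=True).as_matrix()[:2,:2]
    m=((Z>.077)&(Z<.087)&(abs(P[...,0]-.44)<.065)&(abs(P[...,1]+.2)<.1)).astype(np.uint8)
    n,l,s,c=cv2.connectedComponentsWithStats(m)
    for k in range(1,n):
        if s[k,4]>60:
            q=(P[l==k][:,:2]-[.4405,-.2013])@R; print('cap desk',((q.max(0)+q.min(0))/2).round(4),np.median(q,0).round(4),np.ptp(q,0).round(3))
E
python3 - <<'E'
from h import *
o,T=tool()
f,P,W,K=shot('wrist'); caps(P)
go((.4669,-.2380,.0347),-2.65)
E
```

```text
cap desk [ 0.0282 -0.0353] [ 0.0287 -0.0346] [0.026 0.016]
cap desk [-0.0277  0.0139] [-0.0261  0.0141] [0.027 0.016]
row [0.062, 0.047, -0.0543] roll -0.0015
```

Call:
{"method": "apply_moves", "body": {
  "commands": [
    [0,0.047,-0.054,0,1],
    [0,0.047,-0.054,0,1],
    [0.03,0.047,-0.054,0,1],
    [0.064,0.047,-0.054,0,1],
    [0.064,0.047,-0.054,0,1],
    [0.064,0.047,-0.054,0,-1],
    [0.064,0.047,-0.054,0,-1],
    [0.064,0.047,-0.054,0,-1],
    [0.064,0.047,-0.054,0,-1],
    [0.064,0.047,-0.054,0,-1],
    [0.064,0.047,-0.054,0,-1]
  ]
}}

```text
time: 8.35
ee_pos: [0.4671, -0.2382, 0.0338]
tcp_rot: [155.9, 89.7, -26.8]
wrist_force: [-0.9, 0.0, 7.3]
opening: 0.0149
```

Call:
{"method": "apply_moves", "body": {
  "commands": [
    [0,-0.015,0,0,-1],
    [0,-0.03,0,0,-1],
    [0,-0.045,0,0,-1],
    [0,-0.05,0,0,-1],
    [0,-0.05,0,0,-1],
    [0,-0.05,0,0,-1],
    [0,-0.05,0,0,1],
    [0,-0.05,0,0,1],
    [0,-0.05,0,0,1],
    [-0.04,-0.05,0,0,1],
    [-0.08,-0.05,0,0,1],
    [-0.12,-0.05,0,0,1]
  ]
}}

```text
time: 9.55
ee_pos: [0.4686, -0.1881, 0.1549]
tcp_rot: [155.5, 89.7, -27.2]
wrist_force: [1.4, -1.0, -0.4]
opening: 0.085
```

Run:
```python
from h import *
o,T=tool();print(o['ee_pos'])
f,P,W,K=shot('wrist'); caps(P); 
go((.50,.20,.30),0)
```

```text
[ 0.4685644  -0.18808576  0.15487417]
cap desk [0.0282 0.0158] [0.0293 0.0154] [0.027 0.016]
cap desk [-0.0278  0.0139] [-0.026   0.0139] [0.027 0.016]
row [-0.1399, -0.3892, -0.0125] roll -0.0481
```

Call:
{"method": "apply_moves", "body": {
  "commands": [
    [-0.1,0,0,0,1],
    [-0.17,-0.05,0,-0.05,1],
    [-0.17,-0.41,-0.01,-0.05,1],
    [-0.17,-0.41,-0.01,-0.05,1],
    [-0.17,-0.41,-0.01,-0.05,1],
    [-0.17,-0.41,-0.01,-0.05,1],
    [-0.17,-0.41,-0.01,-0.05,1],
    [-0.17,-0.41,-0.01,-0.05,1],
    [-0.17,-0.41,-0.01,-0.05,1],
    [-0.17,-0.41,-0.01,-0.05,1],
    [-0.17,-0.41,-0.01,-0.05,1],
    [-0.17,-0.41,-0.01,-0.05,1]
  ]
}}

```text
time: 10.8
ee_pos: [0.5058, 0.0468, 0.324]
tcp_rot: [-109.1, 88.1, 75.2]
wrist_force: [-0.6, 0.7, 0.1]
opening: 0.0854
```

Run:
```python
from h import *
o,T=tool();print(o['ee_pos'])
f,P,W,K=shot('wrist'); cv2.imwrite('pics/w4.png',f); np.savez('pics/w4.npz',f=f,P=P,W=W,K=K)
for r in rims(P,.062,.076,(.3,.75),(-.02,.48)): print(r, proj(np.append(r[0],.07),W,K))
```

```text
[0.50582987 0.04677775 0.32398865]
(array([0.43209338, 0.38292795]), 11.853670120239258, array([153.2,  62.3]), 1450, 0.068) [ 22.58905708 206.12655601]
(array([0.43477747, 0.18850897]), 6.783626556396484, array([153.7,  61.2]), 1343, 0.0686) [172.1899643  216.25699211]
(array([0.44348685, 0.05013608]), 10.92482852935791, array([154.1,  60.2]), 974, 0.0691) [280.13488113 218.47191807]
(array([0.6095213 , 0.29625281]), 8.362174034118652, array([137.7,  62.1]), 1658, 0.0683) [77.4839665  63.54467657]
(array([0.6248548 , 0.13675294]), -3.2520828247070312, array([130.5,  60.7]), 1063, 0.0689) [215.91323694  59.72599034]
(array([ 0.63767358, -0.01371928]), 3.045109272003174, array([15.8, 12.5]), 158, 0.064) [350.06680029  57.61160553]
```

View pics/w4.png

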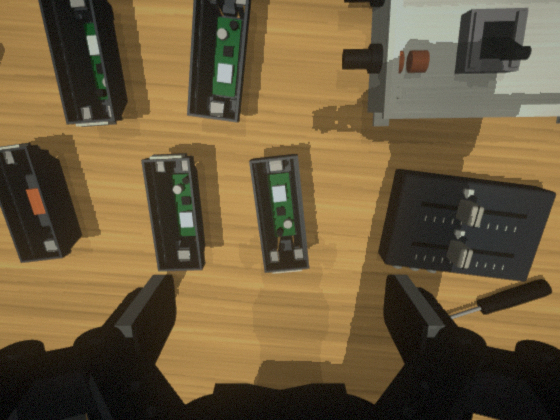

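Run:
```python
from h import *
o,T=tool();print(o['ee_pos'],o['q'],o['qd'].round(2),T[:3,:3].round(4))
go((.444,.050,.15),10.9)
```

```text
[0.50600372 0.04681338 0.32413515] [  4.13992435   3.76644551  23.72914158 109.32798463   1.808424
 179.94325275] [-0.2  -0.6  -1.01 -0.66 -0.14 -0.04] [[ 0.0088  0.0735 -0.9973]
 [ 0.0323 -0.9968 -0.0732]
 [-0.9994 -0.0315 -0.0111]]
row [0.1736, -0.0022, 0.0635] roll -0.117
```

Call:
{"method": "apply_moves", "body": {
  "commands": [
    [0.05,0,0.03,-0.14,1],
    [0.1,0,0.06,-0.28,1],
    [0.12,0,0.063,-0.42,1],
    [0.12,0,0.063,-0.56,1],
    [0.12,0,0.063,-0.7,1],
    [0.12,0,0.063,-0.84,1],
    [0.12,0,0.063,-0.98,1],
    [0.12,0,0.063,-1.12,1],
    [0.12,0,0.063,-1.26,1],
    [0.12,0,0.063,-1.4,1],
    [0.12,0,0.063,-1.54,1],
    [0.12,0,0.063,-1.65,1]
  ]
}}

```text
time: 12.05
ee_pos: [0.4441, 0.0458, 0.2034]
tcp_rot: [155.9, 88.1, 74.9]
wrist_force: [0.2, -0.9, -0.4]
opening: 0.0852
```

Call:
{"method": "apply_moves", "body": {
  "commands": [
    [0,0,0,-0.14,1],
    [0,0,0,-0.28,1],
    [0,0,0,-0.42,1],
    [0,0,0,-0.56,1],
    [0,0,0,-0.7,1],
    [0,0,0,-0.84,1],
    [0,0,0,-0.98,1],
    [0,0,0,-1.12,1],
    [0,0,0,-1.26,1],
    [0,0,0,-1.4,1],
    [0,0,0,-1.54,1],
    [0,0,0,-1.6,1]
  ]
}}

```text
time: 13.25
ee_pos: [0.4439, 0.0455, 0.2033]
tcp_rot: [64.1, 88.1, 75.1]
wrist_force: [0.0, 0.3, -0.7]
opening: 0.0853
```

```bash
cat >> h.py <<'E'
def gp(p,yaw,back=.06):
    "row for pad centre (back behind TCP) at p"
    o,T=tool(); R=T[:3,:3]; print('TCP',T[:3,3].round(4),'x',R[:,0].round(3),'zyaw',np.degrees(np.arctan2(R[1,2],R[0,2])).round(1),'J6',o['q'][5].round(1),'open',o['opening'].round(4),'F',o['wrist_force'].round(1))
    return go(np.array(p)+back*R[:,0],yaw)
E
python3 - <<'E'
from h import *
gp((.444,.050,.063),10.9)
f,P,W,K=shot('wrist'); cv2.imwrite('pics/w5.png',f)
for r in rims(P,.062,.076,(.3,.75),(-.02,.48)): print(r)
E
```

```text
Traceback (most recent call last):
  File "h.py", line 50, in gp
    o,T=tool(); R=T[:3,:3]; print('TCP',T[:3,3].round(4),'x',R[:,0].round(3),'zyaw',np.degrees(np.arctan2(R[1,2],R[0,2])).round(1),'J6',o['q'][5].round(1),'open',o['opening'].round(4),'F',o['wrist_force'].round(1))
                                                                                                                                                                  ^^^^^^^^^^^^^^^^^^
AttributeError: 'float' object has no attribute 'round'
```

```bash
sed -i "s/o\['opening'\].round(4)/round(o['opening'],4)/" h.py
python3 - <<'E'
from h import *
f,P,W,K=shot('wrist'); cv2.imwrite('pics/w5.png',f)
for r in rims(P,.062,.076,(.3,.75),(-.02,.48)): print(r)
gp((.444,.050,.063),10.9)
E
```

```text
(array([0.43576395, 0.18918085]), 6.7675652503967285, array([153.7,  61.8]), 2604, 0.0685)
(array([0.44477103, 0.05062834]), 10.972023963928223, array([153.1,  60.1]), 2061, 0.0689)
(array([0.54811475, 0.2938587 ]), 68.8260269165039, array([66. , 30.5]), 620, 0.0674)
(array([0.6113811 , 0.13784717]), -3.398712158203125, array([104.7,  61.1]), 1116, 0.0684)
(array([ 0.63731079, -0.01359111]), 0.7281980514526367, array([17.4, 12.7]), 138, 0.064)
(array([0.66727374, 0.33343866]), 9.157974243164062, array([9.8, 3.8]), 30, 0.0665)
TCP [0.4439 0.0455 0.2033] x [ 0.009  0.032 -0.999] zyaw 11.0 J6 -6.5 open 0.0855 F [ 0.2  0.1 -0.1]
row [0.2003, 0.0002, -0.0011] roll 0.0024
```

Call:
{"method": "apply_moves", "body": {
  "commands": [
    [0.05,0,-0.001,0,1],
    [0.1,0,-0.001,0,1],
    [0.15,0,-0.001,0,1],
    [0.19,0,-0.001,0,1],
    [0.2,0,-0.001,0,1],
    [0.2,0,-0.001,0,1],
    [0.2,0,-0.001,0,-1],
    [0.2,0,-0.001,0,-1],
    [0.2,0,-0.001,0,-1],
    [0.2,0,-0.001,0,-1],
    [0.2,0,-0.001,0,-1]
  ],
  "newtons": 70
}}

```text
time: 14.4
ee_pos: [0.4464, 0.0517, 0.0063]
tcp_rot: [57.2, 88.0, 68.3]
wrist_force: [-1.6, -2.2, 7.8]
opening: 0.0586
```

Run:
```python
from h import *
gp((.444,.050,.2),None)
gp((.433,.383,.25),12.0)
```

```text
TCP [0.4464 0.0517 0.0063] x [ 0.013  0.032 -0.999] zyaw 11.0 J6 -5.7 open 0.0586 F [-1.6 -2.2  7.8]
row [-0.1337, 0.0045, 0.0009] roll 0
TCP [0.4464 0.0517 0.0063] x [ 0.013  0.032 -0.999] zyaw 11.0 J6 -5.7 open 0.0586 F [-1.6 -2.2  7.8]
row [-0.173, 0.3347, 0.0547] roll -0.0173
```

Call:
{"method": "apply_moves", "body": {
  "commands": [
    [-0.04,0,0,0,-1],
    [-0.08,0,0,0,-1],
    [-0.12,0,0,0,-1],
    [-0.13,0.05,0.01,0,-1],
    [-0.13,0.1,0.02,0,-1],
    [-0.13,0.15,0.03,0,-1],
    [-0.13,0.2,0.035,0,-1],
    [-0.13,0.25,0.04,-0.01,-1],
    [-0.13,0.3,0.05,-0.02,-1],
    [-0.13,0.336,0.056,-0.02,-1],
    [-0.13,0.336,0.056,-0.02,-1],
    [-0.13,0.336,0.056,-0.02,-1]
  ]
}}

```text
time: 15.6
ee_pos: [0.4352, 0.3888, 0.1476]
tcp_rot: [55.7, 88.0, 68.0]
wrist_force: [0.0, -0.1, -2.5]
opening: 0.0586
```

Run:
```python
from h import *
gp((.4345,.3825,.107),12.2)
f,P,W,K=shot('wrist'); cv2.imwrite('pics/w6.png',f); np.savez('pics/w6.npz',P=P)
f,P,W,K=shot('side')
for r in rims(P,.058,.078,(.3,.75),(.3,.48)): print(r)
for r in rims(P,.165,.21,(.3,.75),(.3,.48)): print(r)
f,P,W,K=shot('top')
for r in rims(P,.165,.21,(.3,.75),(.3,.48)): print('top',r)
```

```text
TCP [0.4352 0.3888 0.1476] x [ 0.013  0.032 -0.999] zyaw 12.3 J6 29.0 open 0.0586 F [ 0.  -0.1 -2.5]
row [0.1004, -0.0071, -0.0028] roll 0.0009
(array([0.43301904, 0.38294482]), 11.313763618469238, array([152.9,  64.7]), 458, 0.0654)
(array([0.61940198, 0.32542233]), -5.499778747558594, array([150.4,  35.2]), 192, 0.0646)
(array([0.59359253, 0.47805072]), -31.16033935546875, array([32.6, 17.6]), 34, 0.0668)
(array([0.43267349, 0.3918522 ]), 12.304176330566406, array([152.6,  76.7]), 1362, 0.1914)
top (array([0.48851208, 0.38759219]), 13.563640594482422, array([47.6, 44.2]), 155, 0.1893)
```

Call:
{"method": "apply_moves", "body": {
  "commands": [
    [0,-0.007,-0.003,0,-1],
    [0.03,-0.007,-0.003,0,-1],
    [0.06,-0.007,-0.003,0,-1],
    [0.075,-0.007,-0.003,0,-1],
    [0.085,-0.007,-0.003,0,-1],
    [0.092,-0.007,-0.003,0,-1],
    [0.095,-0.007,-0.003,0,-1],
    [0.095,-0.007,-0.003,0,-1]
  ]
}}

```text
time: 16.55
ee_pos: [0.4357, 0.3828, 0.0531]
tcp_rot: [54.9, 87.9, 67.0]
wrist_force: [-0.4, -0.5, -2.3]
opening: 0.0589
```

Call:
{"method": "apply_moves", "body": {
  "commands": [
    [0.002,0,0,0,-1],
    [0.003,0,0,0,-1],
    [0.003,0,0,0,-1]
  ]
}}

```text
time: 16.85
ee_pos: [0.4364, 0.3833, 0.0513]
tcp_rot: [53.5, 87.8, 65.6]
wrist_force: [0.1, -1.6, 3.7]
opening: 0.0583
```

Call:
{"method": "apply_moves", "body": {
  "commands": [
    [0,0,0,0,1],
    [0,0,0,0,1],
    [0,0,0,0,1],
    [0,0,0,0,1],
    [-0.05,0,0,0,1],
    [-0.1,0,0,0,1],
    [-0.15,0,0,0,1],
    [-0.16,-0.06,0.0,0,1],
    [-0.16,-0.12,0.0,0,1],
    [-0.16,-0.12,0.0,0,1],
    [-0.16,-0.12,0.0,0,1]
  ]
}}

```text
time: 17.95
ee_pos: [0.4597, 0.2583, 0.2081]
tcp_rot: [52.3, 87.8, 64.2]
wrist_force: [0.2, 1.3, 0.0]
opening: 0.0856
```

```bash
cat > look.py <<'E'
from h import *
import sys
zt=float(sys.argv[1])
f,P,W,K=shot('wrist'); cv2.imwrite('pics/w_%d.png'%int(zt*1000),f)
for r in rims(P,.062,.076,(.3,.75),(.0,.48),200): print(r)
for r in rims(P,zt-.006,zt+.006,(.3,.6),(.28,.48),200): print('stack',r)
for n in ['top','side']:
    f,P,W,K=shot(n)
    for r in rims(P,zt-.007,zt+.007,(.3,.6),(.28,.48)): print(n,r)
E
python3 look.py .115
python3 - <<'E'
from h import *
gp((.4358,.1888,.066),6.75)
E
```

```text
(array([0.43163895, 0.38262811]), 11.995475769042969, array([150.2,  59.7]), 3881, 0.0676)
(array([0.43579117, 0.18892508]), 6.798290729522705, array([153.3,  60.4]), 2438, 0.0689)
(array([0.61060034, 0.29669189]), 8.291679382324219, array([140.6,  60.1]), 1196, 0.0687)
(array([0.60155237, 0.13834056]), -3.5253524780273438, array([84.2, 60.2]), 809, 0.0682)
stack (array([0.43468405, 0.38229614]), 12.073649406433105, array([153.6,  61.5]), 3122, 0.1136)
side (array([0.43508069, 0.37995544]), 11.983946800231934, array([151.8,  65.3]), 319, 0.1122)
TCP [0.459  0.261  0.2075] x [ 0.015  0.034 -0.999] zyaw 12.1 J6 16.7 open 0.0852 F [ 0.2 -0.   0.4]
row [0.1985, -0.07, -0.041] roll 0.0932
```

Call:
{"method": "apply_moves", "body": {
  "commands": [
    [0,-0.05,-0.03,0.05,1],
    [0.0,-0.07,-0.041,0.093,1],
    [0.05,-0.07,-0.041,0.093,1],
    [0.1,-0.07,-0.041,0.093,1],
    [0.15,-0.07,-0.041,0.093,1],
    [0.198,-0.07,-0.041,0.093,1],
    [0.198,-0.07,-0.041,0.093,1],
    [0.198,-0.07,-0.041,0.093,-1],
    [0.198,-0.07,-0.041,0.093,-1],
    [0.198,-0.07,-0.041,0.093,-1],
    [0.198,-0.07,-0.041,0.093,-1],
    [0.198,-0.07,-0.041,0.093,-1]
  ]
}}

```text
time: 19.3
ee_pos: [0.4386, 0.1919, 0.0101]
tcp_rot: [54.7, 87.6, 61.5]
wrist_force: [-1.4, -0.4, 7.9]
opening: 0.0583
```

Run:
```python
from h import *
gp((.4347,.3825,.2),12.1)
```

```text
TCP [0.4386 0.1919 0.0101] x [ 0.02   0.037 -0.999] zyaw 6.8 J6 15.8 open 0.0583 F [-1.4 -0.4  7.9]
row [-0.1228, 0.1961, 0.0232] roll -0.0931
```

Call:
{"method": "apply_moves", "body": {
  "commands": [
    [-0.05,0,0,0,-1],
    [-0.1,0,0,0,-1],
    [-0.14,0.01,0,0,-1],
    [-0.145,0.05,0.01,-0.03,-1],
    [-0.145,0.1,0.015,-0.06,-1],
    [-0.145,0.15,0.02,-0.093,-1],
    [-0.145,0.197,0.025,-0.093,-1],
    [-0.145,0.197,0.025,-0.093,-1],
    [-0.145,0.197,0.025,-0.093,-1],
    [-0.145,0.197,0.025,-0.093,-1]
  ]
}}

```text
time: 20.3
ee_pos: [0.4375, 0.3846, 0.1634]
tcp_rot: [48.5, 87.5, 60.6]
wrist_force: [-0.3, -0.0, -2.4]
opening: 0.0585
```

Run:
```python
from h import *
gp((.4363,.3833,.162),12.1)
```

```text
TCP [0.4375 0.3846 0.1634] x [ 0.021  0.037 -0.999] zyaw 12.1 J6 28.8 open 0.0585 F [-0.3 -0.  -2.4]
row [0.0614, -0.001, -0.0014] roll -0.0004
```

Call:
{"method": "apply_moves", "body": {
  "commands": [
    [0.02,-0.001,-0.001,0,-1],
    [0.04,-0.001,-0.001,0,-1],
    [0.052,-0.001,-0.001,0,-1],
    [0.058,-0.001,-0.001,0,-1],
    [0.061,-0.001,-0.001,0,-1],
    [0.064,-0.001,-0.001,0,-1],
    [0.064,-0.001,-0.001,0,-1]
  ]
}}

```text
time: 21.0
ee_pos: [0.4384, 0.386, 0.1003]
tcp_rot: [48.0, 87.5, 60.0]
wrist_force: [0.1, -0.2, -0.7]
opening: 0.0587
```

Call:
{"method": "apply_moves", "body": {
  "commands": [
    [0.001,0,0,0,-1],
    [0.001,0,0,0,1],
    [0.001,0,0,0,1],
    [0.001,0,0,0,1],
    [0.0,0,0,0,1],
    [-0.05,0,0,0,1],
    [-0.1,0,0,0,1],
    [-0.14,-0.05,0,0,1],
    [-0.14,-0.1,0.04,0,1],
    [-0.14,-0.13,0.08,0.03,1],
    [-0.14,-0.13,0.08,0.066,1],
    [-0.14,-0.13,0.08,0.066,1]
  ]
}}

```text
time: 22.2
ee_pos: [0.543, 0.2684, 0.2375]
tcp_rot: [51.8, 87.5, 59.8]
wrist_force: [-0.3, -0.0, -0.3]
opening: 0.0854
```

```bash
python3 look.py .16
python3 - <<'E'
from h import *
gp((.6195,.2965,.066),8.3)
E
```

```text
(array([0.44113611, 0.35780173]), 12.222376823425293, array([141. ,   7.1]), 1254, 0.0687)
(array([0.61796124, 0.29773474]), 8.308112144470215, array([154.3,  60.1]), 1529, 0.0687)
(array([0.63681555, 0.13646436]), -3.2718429565429688, array([154. ,  60.7]), 1501, 0.0685)
(array([0.59077716, 0.47356772]), -1.1030044555664062, array([31.2, 12.8]), 259, 0.0675)
stack (array([0.44913403, 0.38606061]), 11.796619415283203, array([127.4,  62.4]), 3542, 0.1586)
top (array([0.42751401, 0.40714777]), 25.575000762939453, array([153.7,  39.4]), 141, 0.1597)
side (array([0.43605106, 0.38235303]), 11.463343620300293, array([153.1,  65.5]), 344, 0.1572)
TCP [0.5403 0.2707 0.2382] x [ 0.022  0.038 -0.999] zyaw 8.3 J6 17.5 open 0.0854 F [-0.7  0.7  0.2]
row [0.2347, 0.008, 0.0774] roll 0.0004
```

View pics/w_160.png

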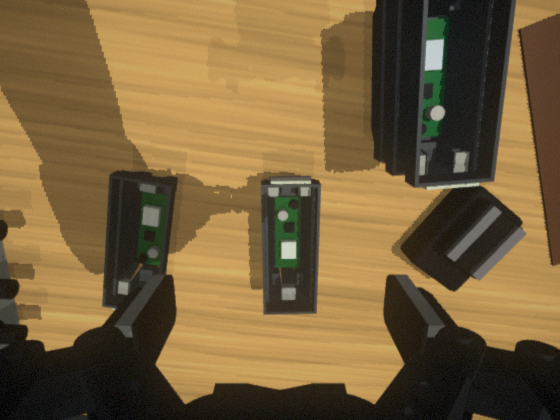

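Call:
{"method": "apply_moves", "body": {
  "commands": [
    [0,0.009,0.04,0,1],
    [0.0,0.009,0.076,0,1],
    [0.05,0.009,0.076,0,1],
    [0.1,0.009,0.076,0,1],
    [0.15,0.009,0.076,0,1],
    [0.2,0.009,0.076,0,1],
    [0.234,0.009,0.076,0,1],
    [0.234,0.009,0.076,0,1],
    [0.234,0.009,0.076,0,-1],
    [0.234,0.009,0.076,0,-1],
    [0.234,0.009,0.076,0,-1],
    [0.234,0.009,0.076,0,-1]
  ]
}}

```text
time: 23.55
ee_pos: [0.6208, 0.3005, 0.0108]
tcp_rot: [48.9, 87.2, 57.3]
wrist_force: [-2.5, -1.2, 7.7]
opening: 0.0588
```

Run:
```python
from h import *
gp((.4355,.384,.25),12.0)
```

```text
TCP [0.6208 0.3005 0.0108] x [ 0.026  0.041 -0.999] zyaw 8.3 J6 16.8 open 0.0588 F [-2.5 -1.2  7.7]
row [-0.1803, 0.1183, -0.1635] roll -0.064
```

Call:
{"method": "apply_moves", "body": {
  "commands": [
    [-0.05,0,0,0,-1],
    [-0.1,0,0,0,-1],
    [-0.15,0,0,0,-1],
    [-0.182,0,-0.01,0,-1],
    [-0.182,0.02,-0.05,-0.03,-1],
    [-0.182,0.06,-0.09,-0.06,-1],
    [-0.182,0.1,-0.13,-0.06,-1],
    [-0.182,0.118,-0.162,-0.062,-1],
    [-0.182,0.118,-0.162,-0.062,-1],
    [-0.182,0.118,-0.162,-0.062,-1],
    [-0.182,0.118,-0.162,-0.062,-1]
  ]
}}

```text
time: 24.65
ee_pos: [0.4393, 0.3862, 0.1928]
tcp_rot: [44.6, 87.1, 56.5]
wrist_force: [0.3, 0.4, -2.9]
opening: 0.0583
```

Run:
```python
from h import *
gp((.4365,.3845,.206),12.0)
```

```text
TCP [0.4393 0.3862 0.1928] x [ 0.028  0.042 -0.999] zyaw 11.9 J6 29.0 open 0.0583 F [ 0.3  0.4 -2.9]
row [0.0467, -0.0006, -0.0026] roll -0.0024
```

Call:
{"method": "apply_moves", "body": {
  "commands": [
    [0.015,-0.001,-0.002,0,-1],
    [0.03,-0.001,-0.002,0,-1],
    [0.04,-0.001,-0.002,0,-1],
    [0.044,-0.001,-0.002,0,-1],
    [0.046,-0.001,-0.002,0,-1],
    [0.048,-0.001,-0.002,0,-1],
    [0.048,-0.001,-0.002,0,-1]
  ]
}}

```text
time: 25.35
ee_pos: [0.4393, 0.387, 0.1456]
tcp_rot: [44.1, 87.0, 56.0]
wrist_force: [0.0, -0.8, -0.2]
opening: 0.0582
```

Call:
{"method": "apply_moves", "body": {
  "commands": [
    [0.001,0,0,0,1],
    [0.001,0,0,0,1],
    [0.001,0,0,0,1],
    [0,0,0,0,1],
    [-0.05,0,0,0,1],
    [-0.1,0,0,0,1],
    [-0.1,-0.05,0.02,0,1],
    [-0.1,-0.1,0.05,0.08,1],
    [-0.1,-0.15,0.08,0.16,1],
    [-0.1,-0.18,0.1,0.24,1],
    [-0.1,-0.18,0.1,0.265,1],
    [-0.1,-0.18,0.1,0.265,1]
  ]
}}

```text
time: 26.55
ee_pos: [0.5722, 0.226, 0.2423]
tcp_rot: [59.9, 87.1, 56.4]
wrist_force: [0.2, -0.5, 0.8]
opening: 0.0856
```

```bash
python3 look.py .205
python3 - <<'E'
from h import *
gp((.6368,.1365,.066),-3.3)
E
```

```text
(array([0.46458957, 0.36264957]), 11.914040565490723, array([93.6,  7.6]), 1108, 0.0686)
(array([0.63691321, 0.13643904]), -3.1807708740234375, array([153.9,  60.6]), 1577, 0.0686)
(array([0.58975006, 0.47340775]), -0.6544418334960938, array([37.5, 13.2]), 312, 0.0677)
stack (array([0.48854721, 0.36772009]), 37.39936447143555, array([76.1, 32.6]), 1710, 0.2035)
top (array([0.43925964, 0.38347205]), 11.947240829467773, array([153.7,  62.6]), 318, 0.2048)
side (array([0.43715753, 0.38323352]), 11.79504108428955, array([152.7,  65.5]), 355, 0.2021)
TCP [0.5707 0.2282 0.243 ] x [ 0.029  0.043 -0.999] zyaw -3.2 J6 24.1 open 0.0858 F [ 0.4 -0.6 -0. ]
row [0.2348, -0.0958, 0.0664] roll 0.0016
```

Call:
{"method": "apply_moves", "body": {
  "commands": [
    [0,-0.05,0.03,0,1],
    [0,-0.096,0.066,0,1],
    [0.05,-0.096,0.066,0,1],
    [0.1,-0.096,0.066,0,1],
    [0.15,-0.096,0.066,0,1],
    [0.2,-0.096,0.066,0,1],
    [0.236,-0.096,0.066,0,1],
    [0.236,-0.096,0.066,0,1],
    [0.236,-0.096,0.066,0,-1],
    [0.236,-0.096,0.066,0,-1],
    [0.236,-0.096,0.066,0,-1],
    [0.236,-0.096,0.066,0,-1]
  ]
}}

```text
time: 27.9
ee_pos: [0.6399, 0.1396, 0.0089]
tcp_rot: [56.0, 86.8, 52.9]
wrist_force: [-3.3, -0.3, 7.2]
opening: 0.0585
```

Run:
```python
from h import *
gp((.4375,.3835,.3),12.0)
```

```text
TCP [0.6399 0.1396 0.0089] x [ 0.034  0.045 -0.998] zyaw -3.2 J6 14.5 open 0.0585 F [-3.3 -0.3  7.2]
row [-0.2267, 0.2458, -0.2064] roll -0.265
```

Call:
{"method": "apply_moves", "body": {
  "commands": [
    [-0.05,0,0,0,-1],
    [-0.1,0,0,0,-1],
    [-0.15,0,0,0,-1],
    [-0.2,0,0,-0.05,-1],
    [-0.228,0.02,-0.02,-0.1,-1],
    [-0.228,0.06,-0.06,-0.16,-1],
    [-0.228,0.1,-0.1,-0.22,-1],
    [-0.228,0.14,-0.13,-0.265,-1],
    [-0.228,0.18,-0.16,-0.265,-1],
    [-0.228,0.22,-0.19,-0.265,-1],
    [-0.228,0.246,-0.206,-0.265,-1],
    [-0.228,0.246,-0.206,-0.265,-1]
  ]
}}

```text
time: 29.1
ee_pos: [0.437, 0.3904, 0.2434]
tcp_rot: [41.6, 86.6, 53.9]
wrist_force: [-0.3, -0.7, -3.2]
opening: 0.0587
```

Run:
```python
from h import *
gp((.4385,.384,.2485),12.0)
```

```text
TCP [0.437  0.3904 0.2434] x [ 0.035  0.048 -0.998] zyaw 12.3 J6 29.0 open 0.0587 F [-0.3 -0.7 -3.2]
row [0.0546, -0.0063, 0.0003] roll 0.0052
```

Call:
{"method": "apply_moves", "body": {
  "commands": [
    [0,-0.006,0,0.005,-1],
    [0.02,-0.006,0,0.005,-1],
    [0.035,-0.006,0,0.005,-1],
    [0.045,-0.006,0,0.005,-1],
    [0.05,-0.006,0,0.005,-1],
    [0.053,-0.006,0,0.005,-1],
    [0.055,-0.006,0,0.005,-1],
    [0.055,-0.006,0,0.005,-1]
  ]
}}

```text
time: 29.9
ee_pos: [0.4406, 0.3874, 0.1891]
tcp_rot: [41.7, 86.5, 53.7]
wrist_force: [-0.1, 0.1, -1.1]
opening: 0.0586
```

Call:
{"method": "apply_moves", "body": {
  "commands": [
    [0.001,0,0,0,1],
    [0.001,0,0,0,1],
    [0.001,0,0,0,1],
    [0,0,0,0,1],
    [-0.05,0,0,0,1],
    [-0.1,0,0,0,1],
    [-0.1,-0.05,0.0,0,1],
    [-0.1,-0.1,0,0.05,1],
    [-0.1,-0.15,0,0.1,1],
    [-0.1,-0.19,0,0.2,1],
    [-0.1,-0.2,0,0.2,1],
    [-0.1,-0.2,0,0.2,1]
  ]
}}

```text
time: 31.1
ee_pos: [0.4792, 0.1859, 0.2812]
tcp_rot: [52.8, 86.5, 53.3]
wrist_force: [-0.3, 0.5, -0.1]
opening: 0.0851
```

```bash
python3 look.py .25
python3 - <<'E'
from h import *
f,P,W,K=shot('side'); a=cv2.resize(f[200:340,200:330],None,fx=3.5,fy=3.5,interpolation=cv2.INTER_CUBIC)
f,P,W,K=shot('top'); b=cv2.resize(f[190:300,90:200],None,fx=3.5,fy=3.5,interpolation=cv2.INTER_CUBIC)
h=max(a.shape[0],b.shape[0]); pad=lambda x:cv2.copyMakeBorder(x,0,h-x.shape[0],0,0,0)
cv2.imwrite('pics/stk.png',cv2.resize(np.hstack([pad(a),pad(b)]),(800,500)))
o,T=tool();print(o['q'])
z=np.load('pics/top0.npz');P=z['P']
m=(P[...,2]>.108)&(abs(P[...,1]+.44)<.08)&(abs(P[...,0]-.5)<.2); print('hook',cv2.minAreaRect((P[m][:,:2]*1000).astype(np.float32)),m.sum())
m=(abs(P[...,2]-.115)<.01)&(P[...,0]>.5)&(P[...,0]<.9)&(abs(P[...,1]+.19)<.2); print('chg',cv2.minAreaRect((P[m][:,:2]*1000).astype(np.float32)),m.sum())
E
```

```text
(array([0.42799918, 0.35722702]), -7.773994445800781, array([160.8,  55.2]), 1234, 0.0686)
stack (array([0.4452673 , 0.35637677]), 15.883548736572266, array([153.8,  15.7]), 2753, 0.2482)
top (array([0.44115036, 0.382453  ]), 11.542285919189453, array([153.7,  62.4]), 339, 0.2499)
side (array([0.43904181, 0.38267801]), 11.96451473236084, array([152.9,  64.9]), 370, 0.247)
[ 20.26933663  -0.26445055  14.38779257 101.77200184   1.92647576
  19.60027174]
hook ((507.52130126953125, -449.2725524902344), (213.37872314453125, 75.66339874267578), 2.676208019256592) 814
chg ((716.0989379882812, -184.6199951171875), (256.2949523925781, 292.9590759277344), 5.239750385284424) 1728
```

View pics/stk.png

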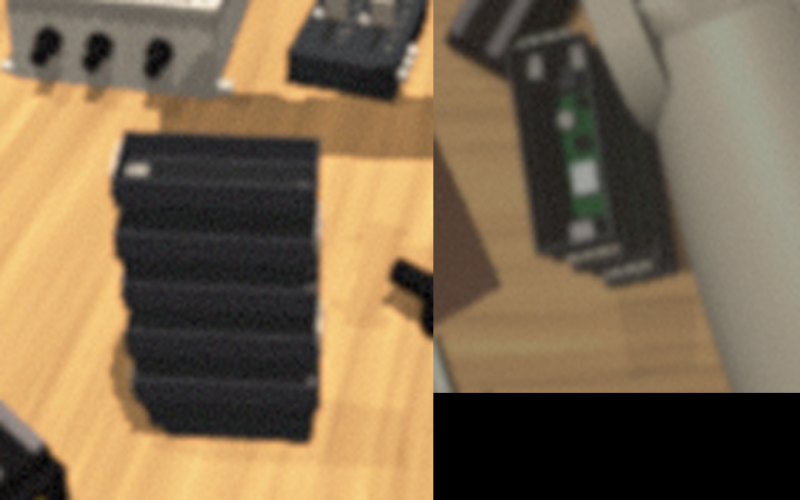

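Run:
```python
from h import *
go((.42,-.40,.31),6)
```

```text
row [-0.0601, -0.5854, -0.0644] roll -0.0931
```

Call:
{"method": "apply_moves", "body": {
  "commands": [
    [-0.03,-0.05,0,0,1],
    [-0.06,-0.1,-0.01,0,1],
    [-0.06,-0.145,-0.02,0,1],
    [-0.06,-0.19,-0.02,0,1],
    [-0.06,-0.235,-0.03,0,1],
    [-0.06,-0.28,-0.03,0,1],
    [-0.06,-0.325,-0.04,-0.02,1],
    [-0.06,-0.37,-0.04,-0.04,1],
    [-0.06,-0.41,-0.05,-0.06,1],
    [-0.06,-0.45,-0.05,-0.09,1],
    [-0.06,-0.45,-0.06,-0.09,1],
    [-0.06,-0.45,-0.06,-0.09,1]
  ]
}}

```text
time: 32.55
ee_pos: [0.4224, -0.2647, 0.3163]
tcp_rot: [49.3, 86.5, 55.1]
wrist_force: [0.3, 0.2, 0.3]
opening: 0.0852
```

Call:
{"method": "apply_moves", "body": {
  "commands": [
    [0,-0.045,0,0,1],
    [0,-0.09,0,0,1],
    [0,-0.13,0,0,1],
    [0,-0.13,0,0,1],
    [0,-0.13,0,0,1]
  ]
}}

```text
time: 33.05
ee_pos: [0.4366, -0.3931, 0.3099]
tcp_rot: [50.3, 86.5, 56.2]
wrist_force: [-0.0, -0.1, 0.3]
opening: 0.0856
```

Run:
```python
from h import *
gp((.47,-.44,.118),6)
f,P,W,K=shot('wrist'); cv2.imwrite('pics/w7.png',f); np.savez('pics/w7.npz',f=f,P=P,W=W,K=K)
for t in ['hook','hook_tip','rest','isolator_tip','charger']:
    for r in cams.spot_in(t,'wrist')[:2]: print(t,round(r['confidence'],2),np.round(r['rect']))
```

```text
TCP [ 0.4366 -0.3931  0.3099] x [ 0.034  0.051 -0.998] zyaw 5.8 J6 -49.8 open 0.0856 F [-0.  -0.1  0.3]
row [0.2503, -0.0591, 0.021] roll -0.0033
hook 0.94 [198. 131. 232. 313.]
hook_tip 0.94 [194. 128. 231. 316.]
rest 0.77 [173. 122. 248. 260.]
isolator_tip 0.36 [381. 322. 388. 333.]
charger 0.72 [294. 256. 532. 419.]
```

View pics/w7.png

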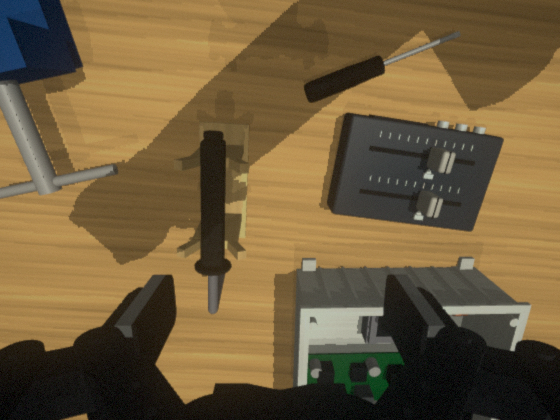

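Run:
```python
from h import *
z=np.load('pics/w7.npz');P=z['P']
m=np.zeros(P.shape[:2],bool); m[120:275,195:240]=True
m&=(P[...,2]>.124)&(P[...,2]<.136)
q=P[m]; r=cv2.minAreaRect((q[:,:2]*1000).astype(np.float32)); print('grip',r,np.median(q[:,2]),m.sum())
# median of cross-sections
d=np.array([np.cos(np.radians(4.)),np.sin(np.radians(4.))])
vx,vy,x0,y0=cv2.fitLine(q[:,:2].astype(np.float32),cv2.DIST_HUBER,0,.001,.001).ravel(); print('line yaw',np.degrees(np.arctan(vy/vx)),x0,y0)
u=np.array([vx,vy])*np.sign(vx); s=(q[:,:2]-[x0,y0])@u; print('extent',np.percentile(s,[0,1,99,100]),'center',np.array([x0,y0])+u*(s.min()+s.max())/2)
for v in range(120,320,8):
    row=[(u,P[v,u]) for u in range(190,240) if P[v,u,2]>.1]
    if row: a=np.array([p for _,p in row]); print(v,a[:,0].mean().round(4),a[:,1].min().round(4),a[:,1].max().round(4),np.median(a[:,2]).round(4))
# rest base
m=np.zeros(P.shape[:2],bool); m[110:270,160:260]=True; m&=(P[...,2]>.006)&(P[...,2]<.03)
print('rest base',cv2.minAreaRect((P[m][:,:2]*1000).astype(np.float32)),np.median(P[m][:,2]))
```

```text
grip ((476.4513854980469, -441.6333923339844), (48.01980972290039, 153.50357055664062), 89.60433197021484) 0.128672077605532 3316
line yaw 2.8572261 0.47563815 -0.44952375
extent [-0.07598647 -0.07354376  0.07423702  0.07678374] center [ 0.47603629 -0.44950388]
136 0.4037 -0.4635 -0.4444 0.1256
144 0.4112 -0.4652 -0.4414 0.1283
152 0.4189 -0.4646 -0.4412 0.129
160 0.4281 -0.4751 -0.4262 0.1234
168 0.4351 -0.4751 -0.4248 0.1279
176 0.4433 -0.4627 -0.44 0.1288
184 0.4517 -0.4624 -0.4397 0.1288
192 0.4601 -0.4621 -0.4394 0.1285
200 0.4687 -0.4617 -0.4391 0.1288
208 0.4776 -0.4615 -0.4386 0.1283
216 0.4864 -0.4613 -0.4383 0.1284
224 0.4954 -0.4612 -0.4377 0.1285
232 0.5046 -0.4607 -0.4374 0.1288
240 0.5189 -0.4745 -0.4228 0.1116
248 0.5261 -0.4724 -0.4192 0.1241
256 0.5324 -0.46 -0.4183 0.1288
264 0.5446 -0.4673 -0.4283 0.1276
272 0.5488 -0.4618 -0.4313 0.1356
280 0.5662 -0.4518 -0.4416 0.1221
288 0.5765 -0.4512 -0.4411 0.1221
296 0.5872 -0.4509 -0.4407 0.1219
304 0.5987 -0.4506 -0.4398 0.1214
312 0.609 -0.449 -0.4407 0.1217
rest base ((480.67529296875, -450.545654296875), (159.5279541015625, 64.1778793334961), 2.450758457183838) 0.00723622241842975
```

Run:
```python
from h import *
gp((.4768,-.4502,.118),2.5,.056)
```

```text
TCP [ 0.4359 -0.3928  0.3115] x [ 0.036  0.049 -0.998] zyaw 5.9 J6 -49.8 open 0.0852 F [-0.4  0.   0.2]
row [0.2478, -0.07, 0.0269] roll 0.0586
```

Call:
{"method": "apply_moves", "body": {
  "commands": [
    [0.0,-0.045,0.02,0.03,1],
    [0.05,-0.07,0.027,0.059,1],
    [0.1,-0.07,0.027,0.059,1],
    [0.15,-0.07,0.027,0.059,1],
    [0.2,-0.07,0.027,0.059,1],
    [0.23,-0.07,0.027,0.059,1],
    [0.248,-0.07,0.027,0.059,1],
    [0.248,-0.07,0.027,0.059,1]
  ]
}}

```text
time: 34.15
ee_pos: [0.4778, -0.4456, 0.059]
tcp_rot: [55.5, 86.5, 58.0]
wrist_force: [-0.8, 0.0, 0.3]
opening: 0.0851
```

Run:
```python
from h import *
gp((.4768,-.4502,.118),2.5,.056)
```

```text
TCP [ 0.4778 -0.4456  0.059 ] x [ 0.032  0.052 -0.998] zyaw 2.5 J6 -47.3 open 0.0851 F [-0.8  0.   0.3]
row [-0.0031, -0.0016, 0.0009] roll 0.0001
```

Call:
{"method": "apply_moves", "body": {
  "commands": [
    [-0.002,-0.001,0.001,0,1],
    [-0.002,-0.001,0.001,0,-1],
    [-0.002,-0.001,0.001,0,-1],
    [-0.002,-0.001,0.001,0,-1],
    [-0.002,-0.001,0.001,0,-1],
    [-0.002,-0.001,0.001,0,-1],
    [-0.002,-0.001,0.001,0,-1],
    [-0.002,-0.001,0.001,0,-1]
  ],
  "newtons": 100
}}

```text
time: 34.95
ee_pos: [0.479, -0.4472, 0.062]
tcp_rot: [53.9, 86.5, 56.5]
wrist_force: [-0.4, -1.0, 6.0]
opening: 0.0225
```

Run:
```python
from h import *
gp((.4768,-.4502,.118),2.5,.056); o,T=tool(); np.save('gripT.npy',T); print(T.round(4).tolist())
f,P,W,K=shot('wrist')
z=np.load('pics/w7.npz')
# charger lip from initial top and w1
for nm in ['top0','w1','w4','w7']:
    P=np.load(f'pics/{nm}.npz')['P']
    m=(abs(P[...,2]-.114)<.007)&(P[...,0]>.5)&(P[...,0]<.9)&(abs(P[...,1]+.19)<.2); 
    if m.sum()>50: print(nm,cv2.minAreaRect((P[m][:,:2]*1000).astype(np.float32)),m.sum(),np.median(P[m][:,2]))
```

```text
TCP [ 0.479  -0.4472  0.062 ] x [ 0.034  0.051 -0.998] zyaw 2.5 J6 -47.3 open 0.0225 F [-0.4 -1.   6. ]
row [-0.0002, -0.0001, -0.0003] roll -0.0001
[[0.0335, -0.0452, 0.9984, 0.479], [0.0505, 0.9978, 0.0435, -0.4472], [-0.9982, 0.049, 0.0357, 0.062], [0.0, 0.0, 0.0, 1.0]]
top0 ((716.0989379882812, -184.6199951171875), (256.2949523925781, 292.9590759277344), 5.239750385284424) 1627 0.11562704882144348
w1 ((580.6936645507812, -104.95549774169922), (113.92988586425781, 13.713933944702148), 88.76952362060547) 1680 0.11379436412372992
w4 ((638.9002075195312, -133.81443786621094), (111.81377410888672, 180.2045440673828), 5.086369037628174) 3708 0.11393860555545796
w7 ((684.311279296875, -185.91175842285156), (196.04624938964844, 293.5169982910156), 4.769729137420654) 3193 0.11370674791779212
```

Call:
{"method": "apply_moves", "body": {
  "commands": [
    [-0.01,0.0005,0.0003,0,-1],
    [-0.02,0.001,0.0007,0,-1],
    [-0.04,0.002,0.0014,0,-1],
    [-0.07,0.0035,0.0025,0,-1],
    [-0.1,0.005,0.0035,0,-1],
    [-0.13,0.0065,0.005,0,-1],
    [-0.14,0.007,0.005,0,-1],
    [-0.14,0.007,0.005,0,-1],
    [-0.14,0.007,0.005,0,-1]
  ]
}}

```text
time: 35.9
ee_pos: [0.4789, -0.447, 0.2008]
tcp_rot: [55.4, 86.5, 57.9]
wrist_force: [-0.7, -0.2, -2.5]
opening: 0.0228
```

```bash
cat > hk.py <<'E'
from h import *
o,T=tool(); print('TCP',T[:3,3].round(4),'open',round(o['opening'],4),'F',o['wrist_force'].round(1),'yaw',np.degrees(np.arctan2(T[1,2],T[0,2])).round(2))
for n in ['wrist','side','top']:
    f,P,W,K=shot(n); cv2.imwrite(f'pics/hk_{n}.png',f); np.savez(f'pics/hk_{n}.npz',f=f,P=P,W=W,K=K)
    for t in ['hook','hook_tip','isolator_tip','isolator']:
        for r in cams.spot_in(t,n)[:2]:
            l,tp,R,b=r['rect']; print(n,t,round(r['confidence'],2),np.round(r['rect']))
E
python3 hk.py
python3 - <<'E'
import cv2,numpy as np
a=cv2.imread('pics/hk_side.png')[100:240,190:360]; b=cv2.imread('pics/hk_wrist.png')
a=cv2.resize(a,(510,420),interpolation=cv2.INTER_CUBIC)
cv2.imwrite('pics/v1.png',cv2.resize(np.hstack([a,b]),(800,314)))
E
```

```text
TCP [ 0.4789 -0.447   0.2008] open 0.0228 F [-0.7 -0.2 -2.5] yaw 2.49
wrist hook 0.61 [244.  98. 315. 391.]
wrist hook_tip 0.87 [241.  93. 319. 389.]
wrist isolator_tip 0.78 [472. 338. 523. 367.]
wrist isolator 0.73 [471. 345. 520. 363.]
side hook 0.61 [283. 127. 331. 152.]
side hook_tip 0.77 [285. 128. 331. 139.]
side isolator_tip 0.55 [289. 158. 329. 188.]
top hook 0.85 [442. 158. 463. 202.]
top hook 0.47 [194. 277. 209. 303.]
top hook_tip 0.97 [439. 155. 464. 214.]
top isolator 0.62 [341. 160. 346. 167.]
top isolator 0.42 [342. 220. 349. 232.]
```

View pics/v1.png

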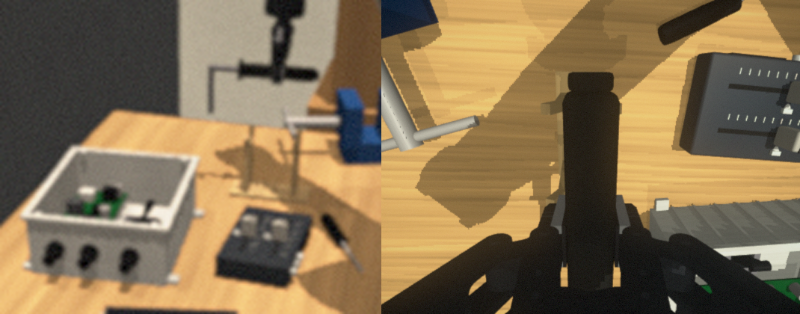

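Run:
```python
from h import *
P=np.load('pics/hk_side.npz')['P']
m=(abs(P[...,1]+.445)<.06)&(P[...,2]>.13)&(P[...,2]<.30)&(P[...,0]>.55)&(P[...,0]<.66)
q=P[m]; print(len(q))
for lo in np.arange(.15,.27,.015):
    s=q[(q[:,2]>=lo)&(q[:,2]<lo+.015)]
    if len(s): print(round(lo,3),len(s),np.median(s,0).round(4),s.min(0).round(3))
C=np.array([.7135,-.184]);a=np.radians(5);R=np.array([[np.cos(a),-np.sin(a)],[np.sin(a),np.cos(a)]])
for n in ['hk_wrist','hk_top','top0','w1','w7','hk_side']:
    P=np.load(f'pics/{n}.npz')['P']; q=P.reshape(-1,3); q=q[np.isfinite(q[:,0])]
    d=(q[:,:2]-C)@R
    k=(abs(d[:,0]+.05)<.045)&(abs(d[:,1])<.03)&(q[:,2]>.06)&(q[:,2]<.108)
    if k.sum()>3:
        dd=np.c_[d[k],q[k][:,2]]; print(n,k.sum(),'lever charger frame med',np.median(dd,0).round(4),'min',dd.min(0).round(4),'max',dd.max(0).round(4))
```

```text
99
0.15 2 [ 0.6077 -0.4424  0.1633] [ 0.606 -0.443  0.163]
0.165 9 [ 0.604  -0.4394  0.1746] [ 0.599 -0.448  0.168]
0.18 9 [ 0.6039 -0.4358  0.1885] [ 0.599 -0.446  0.184]
0.195 10 [ 0.6052 -0.4406  0.2009] [ 0.601 -0.446  0.197]
0.21 9 [ 0.6054 -0.4395  0.2161] [ 0.601 -0.446  0.21 ]
0.225 11 [ 0.6061 -0.4407  0.2325] [ 0.601 -0.444  0.225]
0.24 18 [ 0.5993 -0.4434  0.2492] [ 0.552 -0.45   0.24 ]
0.255 30 [ 0.5805 -0.4416  0.2585] [ 0.55  -0.449  0.255]
0.27 1 [ 0.5511 -0.4494  0.2752] [ 0.551 -0.449  0.275]
hk_wrist 490 lever charger frame med [-0.0624 -0.0044  0.0797] min [-0.0678 -0.014   0.06  ] max [-0.0483  0.0136  0.0846]
hk_top 48 lever charger frame med [-0.0592  0.0011  0.0834] min [-0.0656 -0.0137  0.062 ] max [-0.0492  0.0125  0.0902]
top0 47 lever charger frame med [-0.0598  0.0013  0.0838] min [-0.066  -0.0134  0.067 ] max [-0.0499  0.0129  0.0891]
w7 8 lever charger frame med [-0.0534 -0.0123  0.0666] min [-0.0548 -0.013   0.0616] max [-0.0509 -0.0114  0.0795]
hk_side 24 lever charger frame med [-0.0604  0.0078  0.078 ] min [-0.0677 -0.0152  0.0608] max [-0.0512  0.015   0.0826]
```

Run:
```python
from h import *
go((.4956,-.2000,.205),5)
```

```text
row [0.0103, 0.246, 0.0274] roll -0.0437
```

Call:
{"method": "apply_moves", "body": {
  "commands": [
    [0,0.03,0,0,-1],
    [0.004,0.065,0.005,0,-1],
    [0.006,0.1,0.01,-0.02,-1],
    [0.008,0.135,0.015,-0.044,-1],
    [0.01,0.17,0.02,-0.044,-1],
    [0.01,0.205,0.025,-0.044,-1],
    [0.01,0.235,0.027,-0.044,-1],
    [0.01,0.246,0.027,-0.044,-1],
    [0.01,0.246,0.027,-0.044,-1],
    [0.01,0.246,0.027,-0.044,-1],
    [0.01,0.246,0.027,-0.044,-1]
  ]
}}

```text
time: 37.75
ee_pos: [0.4951, -0.201, 0.205]
tcp_rot: [51.5, 86.5, 56.5]
wrist_force: [0.2, 0.3, -2.2]
opening: 0.0224
```

```bash
python3 hk.py
cat > rod.py <<'E'
from h import *
C=np.array([.7135,-.184]);a=np.radians(5);R=np.array([[np.cos(a),-np.sin(a)],[np.sin(a),np.cos(a)]])
o,T=tool()
tip=T[:3,3]+np.array([.1263,.0080,-.038]); print('pred tip charger',((tip[:2]-C)@R).round(4),tip[2].round(4))
for n in ['hk_side','hk_top','hk_wrist']:
    P=np.load(f'pics/{n}.npz')['P'];q=P.reshape(-1,3); q=q[np.isfinite(q[:,0])]; d=np.c_[(q[:,:2]-C)@R,q[:,2]]
    for nm,k in [('rod',(abs(d[:,1])<.03)&(d[:,0]>-.125)&(d[:,0]<-.01)&(d[:,2]>.12)),('lever',(abs(d[:,0]+.03)<.07)&(abs(d[:,1])<.03)&(d[:,2]>.062)&(d[:,2]<.11))]:
        s=d[k]
        if len(s)>3: print(n,nm,len(s),np.median(s,0).round(4),s.min(0).round(4),s.max(0).round(4))
E
python3 rod.py
```

```text
TCP [ 0.4951 -0.201   0.205 ] open 0.0224 F [ 0.2  0.3 -2.2] yaw 4.96
wrist hook 0.56 [242.  93. 319. 392.]
wrist hook_tip 0.64 [240.  92. 320. 391.]
wrist isolator_tip 0.57 [163.  29. 392. 199.]
side hook 0.9 [262. 145. 316. 165.]
side hook_tip 0.85 [262. 145. 319. 169.]
top hook 0.69 [350. 150. 365. 193.]
top hook 0.42 [ 93. 171. 138. 213.]
top hook_tip 0.64 [129. 206. 150. 261.]
top hook_tip 0.62 [348. 151. 360. 187.]
top isolator_tip 0.58 [337. 161. 344. 165.]
top isolator 0.38 [338. 159. 346. 166.]
pred tip charger [-0.0924  0.0001] 0.1673
hk_side rod 94 [-0.0927  0.0041  0.2346] [-0.1228 -0.0042  0.1699] [-0.0855  0.0111  0.2679]
hk_side lever 24 [-0.0609  0.0072  0.0779] [-0.0668 -0.0157  0.063 ] [-0.0535  0.0158  0.0835]
hk_top rod 119 [-0.0953  0.0025  0.2647] [-0.1249 -0.0119  0.1203] [-0.0837  0.0089  0.2723]
hk_top lever 41 [-0.0597  0.0041  0.084 ] [-0.0654 -0.0088  0.0637] [-0.0494  0.0135  0.0888]
```

Call:
{"method": "apply_moves", "body": {
  "commands": [
    [0.02,-0.001,-0.0007,0,-1],
    [0.04,-0.002,-0.0014,0,-1],
    [0.06,-0.003,-0.002,0,-1],
    [0.08,-0.004,-0.003,0,-1],
    [0.095,-0.005,-0.0035,0,-1],
    [0.101,-0.005,-0.0035,0,-1],
    [0.101,-0.005,-0.0035,0,-1]
  ]
}}

```text
time: 39.2
ee_pos: [0.4953, -0.2, 0.1036]
tcp_rot: [52.2, 86.5, 57.2]
wrist_force: [-0.1, 0.5, -2.3]
opening: 0.0229
```

```bash
python3 hk.py|head -1; python3 rod.py
python3 - <<'E'
from h import *
o,T=tool(); a=np.radians(5)
print((T[:3,:3].T@np.array([np.cos(a),np.sin(a),0])*.06).round(4))
E
```

```text
TCP [ 0.4953 -0.2     0.1036] open 0.0229 F [-0.1  0.5 -2.3] yaw 5.02
pred tip charger [-0.092  -0.0001] 0.0661
hk_side rod 53 [-0.0935  0.0043  0.1574] [-0.1225 -0.0072  0.1238] [-0.085   0.0089  0.1661]
hk_side lever 51 [-0.0887  0.0045  0.0823] [-0.0971 -0.0121  0.0624] [-0.0516  0.0166  0.11  ]
hk_top rod 79 [-0.1017  0.0026  0.1656] [-0.125  -0.0063  0.1202] [-0.0836  0.0215  0.1734]
hk_top lever 58 [-0.0614  0.0041  0.0843] [-0.0956 -0.0109  0.0649] [-0.0492  0.0125  0.1091]
[ 0.0023 -0.0001  0.06  ]
```

Call:
{"method": "apply_moves", "body": {
  "commands": [
    [0.0004,0,0.01,0,-1],
    [0.0008,0,0.018,0,-1],
    [0.001,0,0.026,0,-1],
    [0.0014,0,0.034,0,-1],
    [0.0017,0,0.042,0,-1],
    [0.002,0,0.05,0,-1],
    [0.002,0,0.054,0,-1],
    [0.002,0,0.054,0,-1]
  ]
}}

```text
time: 40.75
ee_pos: [0.55, -0.1951, 0.1039]
tcp_rot: [51.5, 86.5, 56.6]
wrist_force: [-0.3, -1.3, -3.2]
opening: 0.0227
```

```bash
python3 hk.py|head -1; python3 rod.py
```

```text
TCP [ 0.55   -0.1951  0.1039] open 0.0227 F [-0.3 -1.3 -3.2] yaw 5.04
pred tip charger [-0.038 -0.   ] 0.0662
hk_side rod 247 [-0.1125  0.0085  0.1706] [-0.125  -0.0128  0.1202] [-0.0311  0.0247  0.6056]
hk_side lever 52 [-0.0306  0.0049  0.0819] [-0.0449 -0.0163  0.0645] [-0.0153  0.0154  0.1078]
hk_top rod 205 [-0.0923  0.0044  0.1699] [-0.1245 -0.0098  0.1207] [-0.0292  0.0224  0.608 ]
hk_top lever 48 [-0.0273  0.0071  0.0851] [-0.0421 -0.0079  0.0626] [-0.0139  0.0127  0.1094]
```

Call:
{"method": "apply_moves", "body": {
  "commands": [
    [0.0001,0,0.002,0,-1],
    [0.0002,0,0.004,0,-1],
    [0.0002,0,0.006,0,-1],
    [0.0002,0,0.006,0,-1]
  ]
}}

```text
time: 41.9
ee_pos: [0.5557, -0.1947, 0.1042]
tcp_rot: [51.2, 86.5, 56.3]
wrist_force: [0.3, 0.7, -1.7]
opening: 0.0229
```

```bash
python3 hk.py|head -1; python3 rod.py|grep -v rod
```

```text
TCP [ 0.5557 -0.1947  0.1042] open 0.0229 F [ 0.3  0.7 -1.7] yaw 5.03
pred tip charger [-0.032  0.   ] 0.0662
hk_side lever 48 [-0.0277  0.0061  0.0816] [-0.0358 -0.0093  0.0643] [-0.0103  0.0148  0.1086]
hk_top lever 50 [-0.0245  0.0068  0.0817] [-0.0344 -0.0249  0.062 ] [0.024  0.0134 0.1099]
```

Call:
{"method": "apply_moves", "body": {
  "commands": [
    [0.0001,0,0.002,0,-1],
    [0.0001,0,0.003,0,-1],
    [0.0001,0,0.003,0,-1]
  ]
}}

```text
time: 42.95
ee_pos: [0.5573, -0.1947, 0.1046]
tcp_rot: [52.5, 86.6, 57.5]
wrist_force: [-8.2, -0.9, 4.1]
opening: 0.0227
```

Call:
{"method": "apply_moves", "body": {
  "commands": [
    [0,0,-0.001,0,-1],
    [0,0,-0.01,0,-1],
    [-0.001,0,-0.03,0,-1],
    [-0.002,0,-0.05,0,-1],
    [-0.002,0,-0.06,0,-1],
    [-0.002,0,-0.06,0,-1],
    [-0.002,0,-0.06,0,-1]
  ]
}}

```text
time: 43.65
ee_pos: [0.498, -0.2001, 0.1047]
tcp_rot: [51.6, 86.6, 56.6]
wrist_force: [0.9, 0.2, -2.2]
opening: 0.0227
```

```bash
python3 hk.py|head -1; python3 rod.py
```

```text
TCP [ 0.498  -0.2001  0.1047] open 0.0227 F [ 0.9  0.2 -2.2] yaw 4.98
pred tip charger [-0.09   -0.0002] 0.0665
hk_side rod 55 [-0.0933  0.0038  0.1549] [-0.1225 -0.0053  0.1205] [-0.0851  0.0149  0.1659]
hk_side lever 56 [-0.028   0.0063  0.0781] [-0.0939 -0.0141  0.0631] [-0.0113  0.0171  0.1089]
hk_top rod 85 [-0.1013  0.003   0.1655] [-0.1248 -0.0227  0.1201] [-0.0822  0.0286  0.174 ]
hk_top lever 91 [-0.0204  0.0026  0.0801] [-0.0932 -0.014   0.0625] [-0.0073  0.0126  0.109 ]
```

Call:
{"method": "apply_moves", "body": {
  "commands": [
    [-0.03,0.0015,0.001,0,-1],
    [-0.06,0.003,0.002,0,-1],
    [-0.09,0.0045,0.003,0,-1],
    [-0.105,0.005,0.004,0,-1],
    [-0.105,0.005,0.004,0,-1],
    [-0.105,0.005,0.004,0,-1]
  ]
}}

```text
time: 45.0
ee_pos: [0.4978, -0.2, 0.209]
tcp_rot: [52.7, 86.6, 57.8]
wrist_force: [0.2, -0.5, -3.4]
opening: 0.0227
```

```bash
python3 hk.py|head -1; python3 rod.py
python3 - <<'E'
from h import *
go((.479,-.4472,.205),2.5)
f=cv2.imread('pics/hk_side.png')[150:240,200:290]; cv2.imwrite('pics/v2.png',cv2.resize(f,None,fx=6,fy=6,interpolation=cv2.INTER_CUBIC))
E
```

```text
TCP [ 0.4978 -0.2     0.209 ] open 0.0227 F [ 0.2 -0.5 -3.4] yaw 5.0
pred tip charger [-0.0898 -0.0001] 0.1717
hk_side rod 108 [-0.0922  0.0036  0.2402] [-0.1232 -0.0063  0.171 ] [-0.0829  0.0104  0.27  ]
hk_side lever 29 [-0.0202  0.0076  0.0724] [-0.0285 -0.0134  0.0623] [-0.0108  0.0159  0.0826]
hk_top rod 123 [-0.0935  0.0026  0.2696] [-0.125  -0.0098  0.1201] [-0.0826  0.0276  0.2788]
hk_top lever 73 [-0.0185  0.001   0.0773] [-0.035  -0.0254  0.062 ] [0.0272 0.0129 0.0876]
row [-0.0083, -0.2446, -0.0404] roll 0.0436
```

View pics/v2.png

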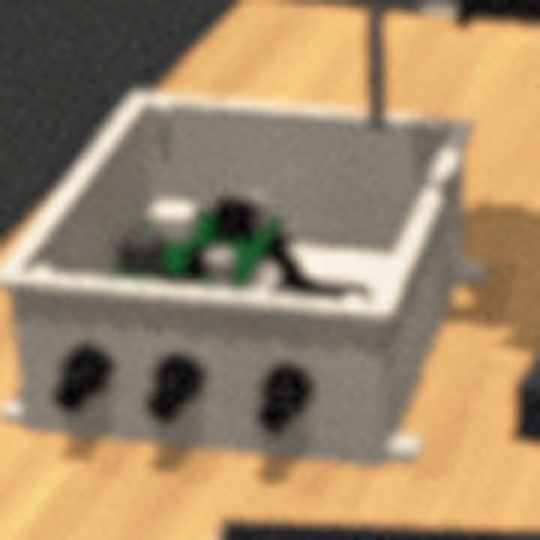

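Call:
{"method": "apply_moves", "body": {
  "commands": [
    [0,-0.03,0,0,-1],
    [0,-0.065,-0.005,0,-1],
    [-0.002,-0.1,-0.01,0.02,-1],
    [-0.004,-0.135,-0.02,0.044,-1],
    [-0.006,-0.17,-0.03,0.044,-1],
    [-0.008,-0.205,-0.04,0.044,-1],
    [-0.008,-0.235,-0.04,0.044,-1],
    [-0.008,-0.245,-0.04,0.044,-1],
    [-0.008,-0.245,-0.04,0.044,-1],
    [-0.008,-0.245,-0.04,0.044,-1]
  ]
}}

```text
time: 46.75
ee_pos: [0.4796, -0.4468, 0.2047]
tcp_rot: [55.4, 86.6, 58.0]
wrist_force: [0.4, 0.2, -2.6]
opening: 0.0224
```

```bash
python3 hk.py|head -1;  python3 - <<'E'
from h import *
go((.479,-.4475,.066),2.5)
P=np.load('pics/hk_side.npz')['P']
m=(abs(P[...,1]+.445)<.06)&(P[...,2]>.13)&(P[...,2]<.235)&(P[...,0]>.55)&(P[...,0]<.66)
q=P[m]; print('rod',np.median(q,0).round(4),q[:,2].min().round(4)); print('slope',np.polyfit(q[:,2],q[:,0],1),np.polyfit(q[:,2],q[:,1],1))
E
```

```text
TCP [ 0.4796 -0.4468  0.2047] open 0.0224 F [ 0.4  0.2 -2.6] yaw 2.49
row [0.1384, -0.0066, -0.0051] roll -0.0004
rod [ 0.6056 -0.4401  0.2041] 0.1679
slope [-0.02411712  0.61078774] [ 0.01256427 -0.44331283]
```

Call:
{"method": "apply_moves", "body": {
  "commands": [
    [0.03,-0.001,-0.001,0,-1],
    [0.06,-0.003,-0.002,0,-1],
    [0.09,-0.004,-0.003,0,-1],
    [0.115,-0.005,-0.004,0,-1],
    [0.13,-0.006,-0.005,0,-1],
    [0.138,-0.0065,-0.005,0,-1],
    [0.141,-0.0065,-0.005,0,-1],
    [0.141,-0.0065,-0.005,0,-1]
  ]
}}

```text
time: 48.3
ee_pos: [0.4795, -0.4476, 0.0642]
tcp_rot: [54.1, 86.6, 56.6]
wrist_force: [1.1, 0.2, -1.5]
opening: 0.0229
```

Call:
{"method": "apply_moves", "body": {
  "commands": [
    [0.001,0,0,0,-1],
    [0.002,0,0,0,-1],
    [0.002,0,0,0,-1]
  ]
}}

```text
time: 48.6
ee_pos: [0.4798, -0.4477, 0.0627]
tcp_rot: [53.3, 86.6, 55.9]
wrist_force: [0.7, -0.7, -2.9]
opening: 0.0229
```

Call:
{"method": "apply_moves", "body": {
  "commands": [
    [0.001,0,0,0,-1],
    [0.002,0,0,0,-1],
    [0.002,0,0,0,-1]
  ]
}}

```text
time: 48.9
ee_pos: [0.48, -0.4477, 0.0619]
tcp_rot: [52.0, 86.6, 54.5]
wrist_force: [-1.0, 1.4, 4.7]
opening: 0.0228
```

Seated. Release and rise straight up, then back away.

Call:
{"method": "apply_moves", "body": {
  "commands": [
    [0,0,0,0,1],
    [0,0,0,0,1],
    [0,0,0,0,1],
    [0,0,0,0,1],
    [0,0,0,0,1],
    [-0.04,0.002,0.001,0,1],
    [-0.09,0.004,0.003,0,1],
    [-0.14,0.007,0.005,0,1],
    [-0.19,0.009,0.007,0,1],
    [-0.22,0.05,-0.03,0,1],
    [-0.22,0.09,-0.07,0,1],
    [-0.22,0.09,-0.07,0,1]
  ]
}}

```text
time: 50.1
ee_pos: [0.3967, -0.3697, 0.2849]
tcp_rot: [50.7, 86.7, 53.2]
wrist_force: [0.0, -0.5, 0.9]
opening: 0.0852
```

```bash
python3 hk.py
python3 - <<'E'
from h import *
P=np.load('pics/hk_wrist.npz')['P']; print('wrist caps'); caps(P)
P=np.load('pics/hk_top.npz')['P']; print('top caps'); caps(P)
for n in ['hk_wrist','hk_top','hk_side']:
    P=np.load(f'pics/{n}.npz')['P']
    q=P[(abs(P[...,1]+.45)<.018)&(P[...,0]>.38)&(P[...,0]<.66)&(P[...,2]>.11)&(P[...,2]<.15)]
    if len(q)>10: print(n,'hook',len(q),q.min(0).round(4),q.max(0).round(4),np.median(q,0).round(4))
    for z in [.25,.205,.16,.115]:
        for r in rims(P,z-.007,z+.007,(.3,.6),(.28,.48)): print(n,z,r)
f=cv2.imread('pics/hk_side.png')[130:340,190:350]; g=cv2.imread('pics/hk_top.png')[130:310,100:480]
f=cv2.resize(f,(320,420),interpolation=cv2.INTER_CUBIC); g=cv2.resize(g,(480,228),interpolation=cv2.INTER_CUBIC)
g=cv2.copyMakeBorder(g,0,192,0,0,0); cv2.imwrite('pics/v3.png',np.hstack([f,g]))
E
```

```text
TCP [ 0.3967 -0.3697  0.2849] open 0.0852 F [ 0.  -0.5  0.9] yaw 2.48
wrist hook 0.71 [283.  51. 440. 133.]
wrist hook 0.56 [176. 180. 214. 360.]
wrist hook_tip 0.89 [171. 177. 215. 361.]
wrist isolator_tip 0.64 [380. 349. 399. 391.]
wrist isolator 0.64 [376. 352. 400. 388.]
wrist isolator 0.35 [312. 140. 491. 255.]
side hook 0.64 [283. 155. 329. 180.]
side hook 0.51 [235. 265. 297. 276.]
side hook_tip 0.83 [282. 154. 327. 170.]
side hook_tip 0.23 [317. 273. 340. 292.]
side isolator_tip 0.46 [246. 188. 254. 202.]
side isolator 0.5 [247. 188. 251. 198.]
top hook 0.6 [425. 171. 447. 246.]
top hook_tip 0.67 [430. 171. 446. 241.]
top hook_tip 0.42 [137. 210. 162. 269.]
top isolator_tip 0.49 [146. 218. 164. 272.]
top isolator 0.65 [337. 144. 348. 162.]
wrist caps
cap desk [-0.028   0.0136] [-0.029   0.0126] [0.026 0.016]
cap desk [0.0279 0.0155] [0.0269 0.0144] [0.026 0.016]
top caps
hk_wrist hook 4243 [ 0.4004 -0.4679  0.11  ] [ 0.6123 -0.4321  0.1389] [ 0.4807 -0.4466  0.1283]
hk_top hook 464 [ 0.4066 -0.4675  0.1109] [ 0.6149 -0.4333  0.1432] [ 0.5181 -0.4443  0.1288]
hk_top 0.25 (arra
[... 198 characters left out ...]
6 (array([0.43759805, 0.38007187]), 10.572331428527832, array([151.3,  60.9]), 145, 0.1599)
hk_top 0.115 (array([0.43446802, 0.35705942]), -7.4112396240234375, array([159.1,  55.4]), 150, 0.1136)
hk_side hook 206 [ 0.4007 -0.4633  0.1102] [ 0.6096 -0.4332  0.1363] [ 0.4857 -0.4426  0.1224]
hk_side 0.25 (array([0.43942993, 0.38165131]), 12.173705101013184, array([153.1,  64.2]), 355, 0.247)
hk_side 0.205 (array([0.43098444, 0.40060541]), 22.261707305908203, array([157.2,  49.4]), 390, 0.203)
hk_side 0.16 (array([0.42966199, 0.4034332 ]), 19.7210750579834, array([153.8,  37.8]), 336, 0.1585)
hk_side 0.115 (array([0.4283598 , 0.40049945]), 22.430335998535156, array([156.9,  46.7]), 308, 0.1135)
```

View pics/v3.png

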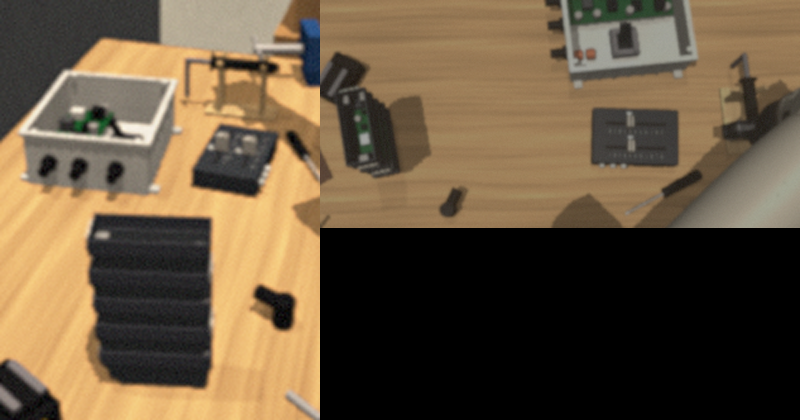

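View pics/hk_wrist.png

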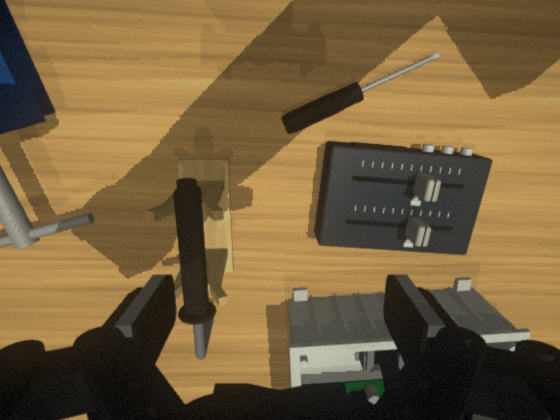

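```bash
python3 -c "
from workcell import bot
print(bot.job_done())"
```

```text
the job is handed in; nothing more can be done
None
```

The charger is set up for soak test and I handed the job in at about 50 s of the 210 s; handing in gives no verdict.

- **Trays:** all four loose trays stand on the base tray with their labels alternating. The visible rims read about 0.115, 0.16, 0.205 and 0.25 m high. The top tray sits about 6 mm from the base's middle along x, against the 20 mm allowed.
- **Faders:** both were slid to their pointers. The last wrist picture put fader 1 within about 1.5 mm and fader 2 within 1 mm (limit 5 mm).
- **Isolator:** I pushed it with the hook, over the front wall, until the force rose to about 8 N, which I took as the end stop. The later pictures show the lever leaning away from the front wall. I estimated the angle from the images only, at roughly 1.0 rad. The gripper stayed outside and above the charger throughout.
- **Hook:** it lies back in its rest within a few millimetres of where it was, tip down. The gripper is open and clear of everything.
- **Bystanders:** the battery, screwdriver and elbow were not touched and look unmoved in the last pictures; I did not measure them.

Some things did not match or were left uncorrected:
- The real fingertips sit about 35 mm behind the reported TCP, so my first close on fader 1 gripped air. I used the measured offset after that.
- Running the last joint into its limit left the tool tilted, growing to about 3.5°. The moves cannot correct this, so I allowed for it.
- The cameras disagreed by about 2 mm on positions.

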